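Take a lined drop off the lining jig

ROBOT

A 6-joint arm with a two-finger parallel gripper is mounted at the origin on the work surface. World frame = base frame: x ahead of the robot, y to its left, z up, the work surface at z = 0. Lengths are in m, angles in degrees, forces in N, time in s.
With the tool pointing down it reaches from about 0.375 to 0.9 m from the base axis. Payload 3.1 kg.
Tool frame: the origin (TCP) lies midway between the tips of the shut fingers; the grasp point (between the pads) lies 19 mm behind it (bot.hold_point_z is the distance from the TCP to the grasp point, in m); z points along the fingers, y is the line along which they close (so a half turn about z gives the same grasp; the last joint's range is limited). The gripper opens to 87 mm and grips with 3 to 60 N. Pads are 19 mm wide; open, the fingers measure 117 mm over their backs; the gripper's body (75 mm by 190 mm) begins 51 mm behind the grasp point.
Start: joints at [-78.696, 30.224, 82.088, -0, 67.689, -10.227], TCP at [0.229, -0.581, 0.223] pointing down, gripper open.
Joint ranges: [-176.69, 176.69], [-43.24, 126.21], [12.49, 139.97], [-82, 262], [0, 151.66], [-163.58, 163.58]. Speed limits (degrees/s): [159.86, 159.86, 180, 180, 180, 180].

INTERFACE

Orientations are given as a 3x3 rotation matrix whose columns are the frame's x, y, z axes.
In Python, from rig import read_state, optics, order, bot gives the robot as it stands.
- The arm moves only by the tool drive_tool, never from a script. Its argument "steps" is a list of rows, each a list of 7 numbers: the finger opening in mm, from 0 to 87, then the shift along the tool's x, y, z normalised to -1 to 1, where 1 is 0.12 m, then the turn, a rotation vector about the tool's x, y, z normalised to -1 to 1, where 1 is 1.5 rad. In form: [[jaw, tx, ty, tz, ax, ay, az], ...]. A call has 1 to 8 rows; each row is the pose to reach, as a shift and turn from the pose commanded when the call began, along the tool's axes at that moment; what a row does not reach only later rows make up. A row lasts 1/10 s, in which the tool goes at most 50 mm and 8.59 degrees, less where a joint would pass 70% of its speed; a pose out of reach is approached as far as the arm can. A call with a number of a shift or a turn outside -1 to 1 is refused whole. A call with a gripper value outside its range is refused whole. The fingers move at their own pace and stop on an object; the grip force is fixed at half the most. Time passes only in rows, so rows that repeat a pose let the fingers close. It gives the time, the measured TCP pose, the force, the opening and the grip force at its end, in the units of the state.
- read_state(): the state, without advancing time (a new reading comes with each control period).
- optics.capture(name): name is "scene" or "side" or "wrist"; returns a dict with "color" (420x560x3 uint8, blue, green, red), "range_z" (420x560 float32, m along the optical axis (not along the pixel's ray), 0 where there is no reading), "fx", "fy", "cx", "cy" (pixels), "rvec" (rotation vector, rad) and "tvec" (3), from world to camera coordinates, as OpenCV has them. Camera axes: x right, y down, z forward; pixel columns grow to the right and rows downward; lengths in m; the calibration is good to about 2 mm. A picture is of the moment at which its call begins.
- order.hand_in(): hands the job in; it is judged then, once.
The state is a dict: "time_s": time; "joint_positions": joint angles; "qvel": joint speeds; "tau": joint torques, N m; "position": TCP position; "tcp_rot": TCP orientation; "force": force on the tool from outside, world axes, zero at the start; "moment": the same for the moment, N m; "opening": opening from 0.0 (shut) to 1.0 (fully open); "grasp_force": force on a finger pad.
Only numpy, scipy, OpenCV 4.12 (cv2) and the standard library are available. Lean on these libraries where they do the work, as an engineer would, in place of code of your own. Each camera call takes 0.05 s, during which the arm holds its last target. There are 200 camera calls.

TASK

The orange drop on the lining jig's sliding carriage is finished: swing the cam lever to unlock the carriage, slide it along the rail until its pointer lines up with the take-off mark, and lock the lever fully again. The drop sits tightly on its sprung plug, so do not pull it straight off: take hold of it and rock it side to side along the rail, leaning it clearly (some 8 degrees) at least twice each way while it is still on the plug, and easing it up until it frees. Finish still holding it upright and steady just clear above the plug, touching nothing but the gripper, with everything else on the bench left where it was.

Things in the scene. Friction and masses are not known exactly. Their poses are not given: they have to be found in the camera images.
- jig: The lining jig, fixed: a grey base plate 255 x 460 x 12 mm, a steel rail along its y axis, behind the rail a scale bar, and at y = -89 mm a brush stand 165 mm tall whose brush reaches in to x = 56 mm, 97 mm up. Origin: on the bench under the rail's middle; x across the rail away from the lever side, y along the rail, z up. Carriage, lever, mark and drop stand on it and turn with it.
- carriage (a joint): Place of the carriage along the rail, m: 0 where it starts, by the brush, its middle at the jig's y = -75 mm; it grows along the jig's +y; stops at -0.03 and 0.18. The carriage is an aluminium plate 115 x 140 mm, its top 50 mm above the bench; with the lever open it slides with about 6 N of friction (damping 15 N s/m), with the lever locked it is clamped fast.
- push_knob (a point): Grip centre of the carriage's push knob, 94 mm above the bench: an upright black knob 18 mm in diameter, from 72 to 106 mm up, to be grasped from above. It stands 48 mm to +y of the carriage's middle and 38 mm to -x of the rail's middle (jig axes).
- lever (a joint): Angle of the cam lever, rad: 0 = locked, arm along the rail towards the jig's -y; it grows clockwise seen from above to a stop at 1.5, arm towards the jig's -x. The cam grips the rail below about 0.7 rad. It stays where it is left; turning it takes about 2 to 4 N at its knob.
- lever_knob (a point): Grip centre of the lever's knob, 100 mm above the bench: an upright black knob 17 mm in diameter, from 69 to 112 mm up, on the end of a steel arm (top 69 mm up). It runs on a circle of 68 mm radius about the lever's upright shaft, which is on the carriage, 45 mm to -y of its middle and 39 mm to -x of the rail's middle (jig axes).
- pointer (a point): Tip of the small dark pointer at the middle of the carriage's far (+x) edge, 48 mm above the bench. It moves with the carriage.
- mark: Saddle clipped on the scale bar, a dark steel block 22 x 12 mm and 10 mm high with a nose towards the rail and a little screw on top, fixed: the take-off mark. Origin: centre of its underside, 46 mm above the bench; axes parallel to the jig's.
- mark_line (a point): Tip of the mark's nose, 12 mm from the saddle's origin towards the rail. The carriage is at the mark when the pointer has the same place along the rail (jig y) as this point.
- plug_seat (a point): Middle of the round seat the drop stands on, 62 mm above the bench, 15 mm to +x of the rail's middle; axes as the jig's. A plug 20 mm thick rises 22 mm from it. Two sprung rubber leaves on its +y and -y sides, 13 mm up, press the socket wall with 18 N each: a straight pull needs some 23 N, leaning about 8 degrees along the rail slips one side at a time. They let go when the rim is 17 mm up.
- drop: The finished drop on the plug: a hollow orange onion shape, gold foot band, 89 mm tall, 60 mm in diameter with upright sides from 24 to 44 mm above its rim (grip here), tapering to a point on top and to 42 mm at the rim; about 70 g. Socket in its foot 30 mm wide, 26 mm deep. Origin: centre of its rim, z up to the point. It starts fully down on the seat.
- drop_tip (a point): The drop's pointed top, 88 mm above its rim on its axis.
- drop_b: Another orange drop of the same shape, standing on the jig's base plate behind the scale bar; a bystander. Origin: centre of its rim.
- drop_c: Another orange drop of the same shape, standing on the bench beyond the jig's -y end; a bystander. Origin: centre of its rim.
- drop_d: Another orange drop of the same shape, standing on the bench on the near side; a bystander. Origin: centre of its rim.
- paint_jar: Closed paint jar, 54 mm in diameter and 62 mm tall; a bystander. Origin: centre of its underside.
- paint_cup: Small white cup, 52 mm in diameter and 34 mm tall, on the near side of the jig; a bystander. Origin: centre of its underside.
- brush: Fine paint brush 190 mm long and 9 mm thick lying on the bench on the near side; a bystander. Origin: under its middle.
- tape_roll: Roll of paper tape 72 mm in diameter and 22 mm high lying on the bench; a bystander. Origin: centre of its underside.
Not all that is in view belongs to the job. Leave any black, blue or green look-alike of the drop alone.

How it is judged:
By the outcome, as a careful person would: the job done as asked, in the order asked, and still so for the second after the job is handed in, while the arm keeps its last pose, push and grip.
It also fails if it takes over 72 s, if anything falls off the work surface, if the arm or the gripper's body presses on something with over 40 N, if the wrist force passes 120 N, or if a joint passes its speed limit or range.

## Working session

There is one attempt and no reset: what is moved stays moved. The work goes in short steps, Python scripts to look and compute and a tool call to move; the robot and the scene stay as the last step left them, time stands still between calls to the robot, and variables do not carry over. Pictures are saved under pics/ and viewed, at most 10 in all, crops included, and the job is handed in when it is done.

Besides the shell and the picture viewer there is one more tool, called after "Emit:" as name(argument=value, ...) on one line, values as JSON. drive_tool: Moves the arm, as the interface text tells. Scaled input: -1 to 1 covers 0.12 m each way for a shift and 1.5 rad each way for a turn. Its arguments: {"type":"object","properties":{"steps":{"type":"array"}},"required":["steps"]}

```bash
mkdir -p pics; ls; python3 - <<'E'
from rig import read_state, optics, order, bot
import cv2, numpy as np
for n in ("scene","side"):
    c=optics.capture(n); cv2.imwrite(f"pics/{n}0.png",c["color"]); np.savez(f"{n}0.npz",**c)
    R=cv2.Rodrigues(np.array(c["rvec"]))[0]; print(n,c["fx"],c["cx"],c["cy"],-R.T@np.array(c["tvec"]).ravel(),R[2])
s=read_state();print(s["tcp_rot"],s["position"],s["force"],s["time_s"],bot.hold_point_z,[a for a in dir(bot) if a[0]!='_'])
E
```

```text
pics
scene 525.7711149492853 280.06961716106457 213.99120797258195 [1.82848988 0.24824949 0.96904878] [-0.82785472 -0.15845359 -0.53809759]
side 393.34658850198866 279.49415567669365 205.11539018692363 [0.09668308 0.57819996 0.72922113] [ 0.4330991  -0.62107026 -0.65322041]
[[ 9.30231705e-01  3.66972509e-01 -3.91869453e-04]
 [ 3.66972576e-01 -9.30229877e-01  1.87210974e-03]
 [ 3.22484133e-04 -1.88530117e-03 -9.99998171e-01]] [ 0.22926939 -0.58072602  0.22169694] [ 0.4377588  -0.29170374 -0.08678373] 0.1 0.0187 ['PlanningError', 'hold_point_z']
```

View pics/scene0.png

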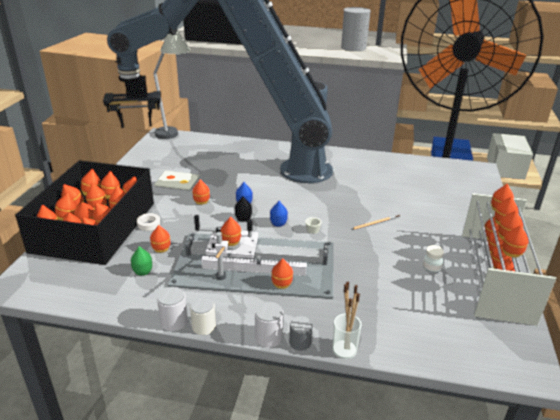

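View pics/side0.png

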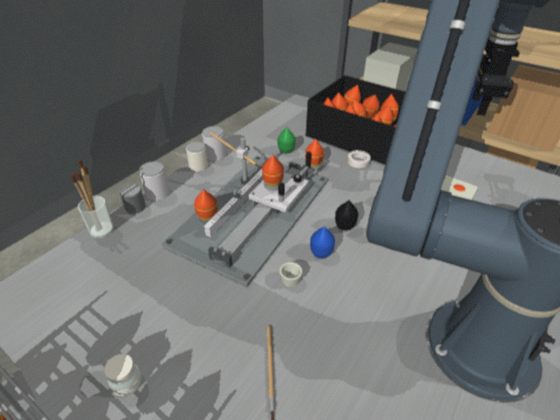

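The scene shows these look-alikes:
- The drop on the carriage is at scene (231,232) and side (273,170). It has the brush stand beside it, so I choose this one.
- drop_b is at (282,272), drop_c at (160,238) and drop_d at (201,191).
- Crate drops are around (90,195) and rack drops around (508,220).
- Blue drops are at (278,213) and (244,193), black at (243,208) and green at (141,260).

Next I'll measure roughly and check in a close crop.

```bash
cat > h.py <<'E'
import numpy as np, cv2
from rig import read_state, optics, order, bot
def cam(c):
    R=cv2.Rodrigues(np.array(c["rvec"],float).ravel())[0]; t=np.array(c["tvec"],float).ravel()
    K=np.array([[c["fx"],0,c["cx"]],[0,c["fy"],c["cy"]],[0,0,1]],float); return K,R,t
def ray(c,uv):
    K,R,t=cam(c); d=R.T@np.linalg.inv(K)@np.array([*uv,1.]); return -R.T@t,d/np.linalg.norm(d)
def plane(c,uv,z):
    o,d=ray(c,uv); return o+d*(z-o[2])/d[2]
def proj(c,p):
    K,R,t=cam(c); q=(np.atleast_2d(p)@R.T+t)@K.T; return q[:,:2]/q[:,2:]
def tri(rs):
    A=sum(np.eye(3)-np.outer(d,d) for o,d in rs); b=sum((np.eye(3)-np.outer(d,d))@o for o,d in rs)
    p=np.linalg.solve(A,b); return p,[np.linalg.norm(np.cross(p-o,d)) for o,d in rs]
def cloud(c):
    K,R,t=cam(c); h,w=c["range_z"].shape; v,u=np.mgrid[:h,:w]; z=c["range_z"]
    p=np.stack([(u-c["cx"])/c["fx"]*z,(v-c["cy"])/c["fy"]*z,z],-1); return (p-t)@R
def orange(c):
    h=cv2.cvtColor(c["color"],cv2.COLOR_BGR2HSV); return cv2.inRange(h,(3,170,90),(16,255,255))
E
python3 - <<'E'
from h import *
for n in ("scene","side"):
    c=dict(np.load(f"{n}0.npz")); P=cloud(c); m=orange(c)
    k,l,st,ce=cv2.connectedComponentsWithStats(m)
    for i in range(1,k):
        if st[i,4]>60:
            q=P[(l==i)&(c["range_z"]>0)]; top=np.argwhere(l==i)[0][::-1]
            print(n,i,ce[i].round(),st[i],'top',top,'med',np.median(q,0).round(3),'zmax',np.percentile(q[:,2],98).round(3))
    # dark-plate extents
c=dict(np.load("scene0.npz")); 
cv2.imwrite("pics/crop1.png",cv2.resize(c["color"][190:300,130:350],None,fx=3.6,fy=3.6,interpolation=cv2.INTER_CUBIC))
E
```

```text
scene 1 [464.  16.] [450   0  29  35 798] top [450   0] med [-0.707  0.568  0.477] zmax 0.539
scene 2 [486.  52.] [477  41  17  23 239] top [484  41] med [-0.676  0.685  0.335] zmax 0.381
scene 3 [440.  66.] [420  45  42  42 769] top [451  45] med [-0.72   0.506  0.242] zmax 0.33
scene 4 [506.  59.] [489  45  37  30 565] top [496  45] med [-0.655  0.772  0.314] zmax 0.366
scene 5 [ 88. 199.] [  37  169  100   56 2713] top [ 90 169] med [ 0.533 -0.61   0.105] zmax 0.14
scene 7 [201. 192.] [193 181  16  22 263] top [199 181] med [ 0.342 -0.317  0.05 ] zmax 0.082
scene 8 [508. 225.] [ 492  184   36   86 1654] top [506 184] med [0.537 0.636 0.19 ] zmax 0.222
scene 9 [231. 231.] [221 218  19  26 342] top [230 218] med [ 0.636 -0.122  0.114] zmax 0.143
scene 10 [492. 246.] [485 220  17  49 292] top [489 220] med [0.468 0.623 0.08 ] zmax 0.096
scene 11 [160. 239.] [151 226  19  25 344] top [158 226] med [ 0.636 -0.345  0.051] zmax 0.082
scene 12 [282. 274.] [272 259  20  28 407] top [282 259] med [0.731 0.047 0.064] zmax 0.095
side 1 [365. 105.] [ 324   85   75   40 1409] top [356  85] med [ 0.579 -0.649  0.1  ] zmax 0.126
side 3 [315. 152.] [306 139  17  26 265] top [315 139] med [ 0.6   -0.337  0.054] zmax 0.099
side 4 [272. 171.] [263 156  20  28 433] top [272 156] med [ 0.602 -0.112  0.111] zmax 0.142
side 6 [205. 205.] [195 190  22  29 448] top [203 190] med [0.694 0.058 0.062] zmax 0.093
```

View pics/crop1.png

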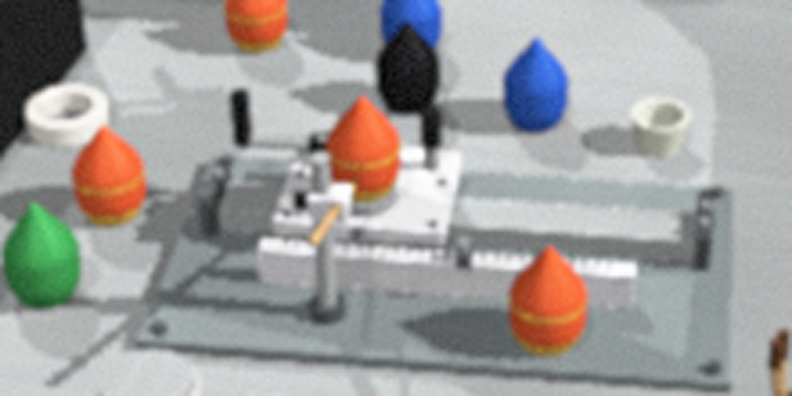

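The crop confirms the choice: this drop sits on the aluminium carriage beside the brush stand. The dark mark saddle is on the scale bar at about scene (259,259). The lever knob is at crop (241,117) and the push knob at (431,135). I'll move the wrist camera over the jig.

Emit:
drive_tool(steps=[[87,0.4,-0.3,-0.8,0,0,0],[87,0.6,-0.5,-1,0,0,0],[87,0.9,-0.72,-1,0,0,0],[87,0.9,-0.72,-1,0,0,0]])

```text
time_s: 0.5
position: [0.299, -0.4597, 0.3441]
tcp_rot: [[0.93, 0.367, 0.001], [0.367, -0.93, -0.001], [0.001, 0.001, -1.0]]
force: [0.2, -0.5, -0.6]
opening: 1.001
grasp_force: 0.0
```

Emit:
drive_tool(steps=[[87,0.3,-0.24,-0.1,0,0,0],[87,0.6,-0.5,-0.3,0,0,0],[87,0.9,-0.72,-0.4,0,0,0],[87,0.9,-0.72,-0.4,0,0,0]])

```text
time_s: 0.9
position: [0.3695, -0.337, 0.3928]
tcp_rot: [[0.928, 0.373, 0.004], [0.373, -0.928, -0.001], [0.003, 0.002, -1.0]]
force: [0.2, -0.4, 0.3]
opening: 0.999
grasp_force: 0.0
```

Emit:
drive_tool(steps=[[87,0.3,-0.24,0,0,0,0],[87,0.6,-0.5,0,0,0,0],[87,0.9,-0.72,0,0,0,0],[87,0.9,-0.72,0,0,0,0]])

```text
time_s: 1.3
position: [0.437, -0.2173, 0.39]
tcp_rot: [[0.928, 0.373, -0.0], [0.373, -0.928, 0.003], [0.001, -0.002, -1.0]]
force: [0.1, -0.3, -0.2]
opening: 1.002
grasp_force: 0.0
```

Emit:
drive_tool(steps=[[87,0.3,-0.24,0,0,0,0],[87,0.6,-0.5,0,0,0,0],[87,0.8,-0.72,0,0,0,0],[87,0.8,-0.72,0,0,0,0],[87,0.8,-0.72,0,0,0,0]])

```text
time_s: 1.8
position: [0.493, -0.1062, 0.3899]
tcp_rot: [[0.93, 0.368, -0.001], [0.368, -0.93, -0.001], [-0.002, 0.0, -1.0]]
force: [0.3, -0.3, -0.2]
opening: 0.997
grasp_force: 0.0
```

```bash
python3 - <<'E'
from h import *
c=optics.capture("wrist"); cv2.imwrite("pics/w1.png",c["color"]); np.savez("w1.npz",**c)
K,R,t=cam(c); s=read_state(); print(s["position"],s["tcp_rot"].__str__(),-R.T@t,R,c["fx"],s["time_s"])
E
```

```text
[ 0.49290907 -0.10685688  0.39002191] [[ 9.30387491e-01  3.66575351e-01 -1.27605066e-03]
 [ 3.66574815e-01 -9.30388357e-01 -6.39623346e-04]
 [-1.42169283e-03  1.27329524e-04 -9.99998981e-01]] [ 0.55867333 -0.08077201  0.55170992] [[ 3.68576342e-01 -9.29597464e-01 -1.87951100e-04]
 [-8.97908855e-01 -3.56064443e-01  2.58800695e-01]
 [-2.40647392e-01 -9.52190505e-02 -9.65930725e-01]] 298.2722317546032 1.85
```

View pics/w1.png

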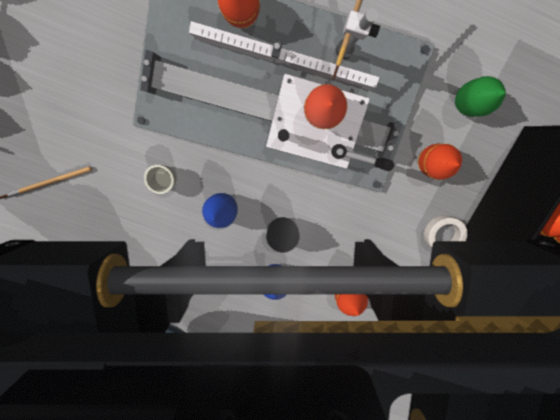

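The wrist view shows the carriage at (320,120), the drop at (326,105), the lever shaft at (339,152) and the lever knob at (384,163). The push knob is at (283,135), the mark near (278,50), plate screws at (142,121), (377,185) and (425,48), and the brush tip at (340,72).

```bash
python3 - <<'E'
from h import *
c=dict(np.load("w1.npz")); P=cloud(c)
a,b,d=[plane(c,u,.012) for u in((377,185),(142,121),(425,48))]
print("screws",a,b,d,[P[185,377],P[121,142],P[48,425]])
y=(b-a)[:2];yaw=np.degrees(np.arctan2(-y[0],y[1]));print("yaw from y",yaw,np.linalg.norm(y),"from x",np.degrees(np.arctan2(*(d-a)[:2][::-1])),np.linalg.norm((d-a)[:2]))
for n,u,z in(("shaft",(339,152),.08),("levknob",(384,163),.112),("push",(283,135),.106),("tip",(332,104),.150)):
    r=P[u[1]-6:u[1]+7,u[0]-6:u[0]+7].reshape(-1,3); print(n,plane(c,u,z),"depth top",np.percentile(r[:,2],95), np.median(r[r[:,2]>np.percentile(r[:,2],80)],0))
crop=c["color"][0:200,130:440]
cv2.imwrite("pics/w1c.png",cv2.resize(crop,None,fx=2.55,fy=2.55,interpolation=cv2.INTER_CUBIC))
E
```

```text
screws [ 0.53832292 -0.2811998   0.012     ] [0.4889343 0.1470934 0.012    ] [ 0.77015552 -0.25291422  0.012     ] [array([ 0.53853473, -0.27911379,  0.01761718]), array([0.48955046, 0.14508015, 0.01676849]), array([ 0.76827445, -0.25138306,  0.01680057])]
yaw from y 6.578007961382602 0.43113142043901015 from x 6.956198621151134 0.23355176930006719
shaft [ 0.56565204 -0.17791975  0.08      ] depth top 0.07339884910759482 [ 0.56675073 -0.18034332  0.0729121 ]
levknob [ 0.57504362 -0.23903515  0.112     ] depth top 0.11244101422287751 [ 0.57355264 -0.24498277  0.11188662]
push [ 0.55739744 -0.08720196  0.106     ] depth top 0.10659586533571545 [ 0.55724853 -0.08744388  0.10632899]
tip [ 0.61586567 -0.13027003  0.15      ] depth top 0.15038641286939922 [ 0.61504102 -0.12882356  0.14886366]
```

View pics/w1c.png

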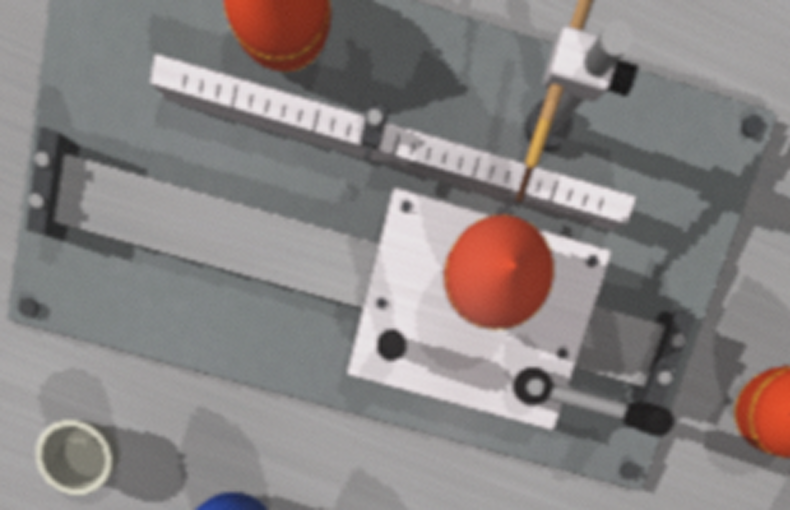

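```bash
cat >> h.py <<'E'
YAW=np.radians(6.7); O=np.array([.5919,-.0564])
J=np.array([[np.cos(YAW),-np.sin(YAW)],[np.sin(YAW),np.cos(YAW)]])
def tojig(p): p=np.asarray(p,float); return np.r_[J.T@(p[:2]-O),p[2:]]
def toworld(p): p=np.asarray(p,float); return np.r_[O+J@p[:2],p[2:]]
def delta(pw):
    "normalised tool shift bringing grasp point to world pw, from measured pose"
    s=read_state(); T=np.array(s["tcp_rot"]); g=np.array(s["position"])-T[:,2]*bot.hold_point_z
    return (T.T@(np.asarray(pw)-g)/.12).round(3)
def yaw_tool():
    T=np.array(read_state()["tcp_rot"]); return np.degrees(np.arctan2(T[1,1],T[0,1]))
E
python3 - <<'E'
from h import *
c=dict(np.load("w1.npz")); P=cloud(c)
for n,u,z in (("mark",(276.7,48),.056),("nose?",(275,57),.05),("standtop",(362,20),.16),("brush tip",(334,78),.097),("scaleL",(191,28),.046),("scaleR",(377,82),.046)):
    print(n,tojig(plane(c,u,z)).round(4))
print(tojig(P[20,362]),tojig(P[48,277]))
s=read_state(); print(s["joint_positions"],yaw_tool())
print("lever knob",toworld([-.039,-.188,.1]), "push",toworld([-.038,-.027,.094]))
E
```

```text
mark [0.0814 0.0148 0.056 ]
nose? [0.0701 0.0146 0.05  ]
standtop [ 0.1106 -0.0806  0.16  ]
brush tip [ 0.0556 -0.0758  0.097 ]
scaleL [0.0768 0.1472 0.046 ]
scaleR [ 0.0777 -0.1491  0.046 ]
[ 0.11570088 -0.08275906  0.14621871] [0.07928996 0.01371069 0.06526164]
[-2.49058406e+01  1.12876788e+01  8.48525605e+01 -6.43925218e-02
  8.39106441e+01  4.35964589e+01] -68.49543510306867
lever knob [ 0.57510044 -0.24766624  0.1       ] push [ 0.55730963 -0.0876491   0.094     ]
```

Emit:
drive_tool(steps=[[50,0.05,0.2,0.2,0,0,-0.095],[50,0.1,0.4,0.4,0,0,-0.19],[50,0.15,0.6,0.6,0,0,-0.285],[50,0.2,0.8,0.8,0,0,-0.38],[50,0.2,1,0.9,0,0,-0.475],[50,0.2,1,0.9,0,0,-0.57],[50,0.2,1,0.9,0,0,-0.665],[50,0.2,1,0.9,0,0,-0.75]])

```text
time_s: 2.65
position: [0.5586, -0.2113, 0.2818]
tcp_rot: [[0.068, 0.998, -0.001], [0.998, -0.068, 0.0], [-0.0, -0.001, -1.0]]
force: [-0.2, 0.9, -0.2]
opening: 0.578
grasp_force: 0.0
```

Emit:
drive_tool(steps=[[50,0,0,0,0,0,-0.06],[50,0,0,0,0,0,-0.125],[50,0,0,0,0,0,-0.125],[50,0,0,0,0,0,-0.125]])

```text
time_s: 3.05
position: [0.559, -0.2101, 0.2824]
tcp_rot: [[-0.113, 0.994, -0.0], [0.994, 0.113, -0.0], [-0.0, -0.0, -1.0]]
force: [0.6, 0.4, 0.2]
opening: 0.572
grasp_force: 0.0
```

```bash
python3 - <<'E'
from h import *
c=optics.capture("wrist"); cv2.imwrite("pics/w2.png",c["color"]); np.savez("w2.npz",**c)
s=read_state(); print(s["position"],s["joint_positions"],yaw_tool(),delta([.5751,-.2477,.1]))
for n,p in(("lev",[-.039,-.188,.112]),("push",[-.038,-.027,.106]),("shaft",[-.039,-.12,.08]),("pointer",[.0575,-.075,.048]),("mark",[.07,.0147,.05])): print(n,proj(c,toworld(p)))
E
```

```text
[ 0.55913618 -0.20978665  0.28241532] [-3.12702249e+01  2.45261364e+01  8.20771889e+01 -1.50816705e-02
  7.34049290e+01 -3.77999450e+01] 6.534027726826641 [-0.329  0.097  1.676]
lev [[289.11254109 229.29297344]]
push [[290.74702597  81.68851254]]
shaft [[288.60134904 167.8255749 ]]
pointer [[363.4531228  129.46433474]]
mark [[379.58701854  51.56983897]]
```

View pics/w2.png

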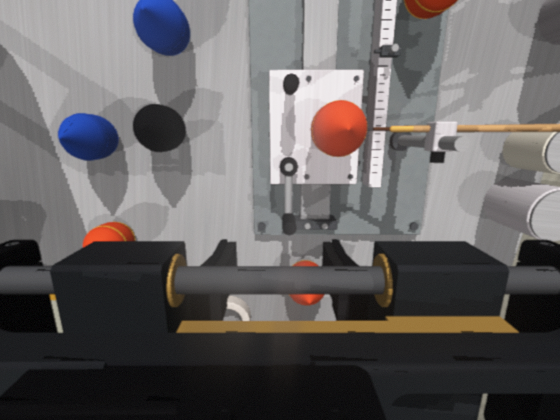

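The jig is now square to the image. The push knob at (291,83), the shaft at (289,166), the lever knob at (289,222) and the mark at (387,50) all fall within a few pixels of my predictions. I'll go down on the lever knob.

Emit:
drive_tool(steps=[[45,-0.16,0.05,0.3,0,0,0],[45,-0.33,0.1,0.6,0,0,0],[45,-0.33,0.1,0.9,0,0,0],[45,-0.33,0.1,1,0,0,0],[45,-0.33,0.1,1,0,0,0]])

```text
time_s: 3.6
position: [0.5747, -0.2458, 0.1605]
tcp_rot: [[-0.116, 0.993, -0.004], [0.993, 0.116, 0.003], [0.003, -0.004, -1.0]]
force: [0.1, -0.0, 0.6]
opening: 0.52
grasp_force: 0.0
```

```bash
python3 - <<'E'
from h import *
w1,w2=[dict(np.load(f"{n}.npz")) for n in("w1","w2")]
def tr(n,a,b):
    p,e=tri([ray(w1,a),ray(w2,b)]); print(n,p.round(4),tojig(p).round(4),np.round(e,4))
tr("push",(283.5,134.5),(291,82)); tr("shaft",(339,152),(289,166)); tr("mark screw",(277,45.5),(392,48)); tr("screw",(377,185),(266,227))
print(read_state()["position"],yaw_tool(),delta([.5751,-.2477,.1]))
E
```

```text
push [ 0.558  -0.0876  0.1038] [-0.0373 -0.027   0.1038] [0.0003 0.0003]
shaft [ 0.5664 -0.1772  0.0847] [-0.0394 -0.117   0.0847] [0.0008 0.0008]
mark screw [ 0.6723 -0.0312  0.0589] [0.0827 0.0157 0.0589] [0.0014 0.0014]
screw [ 0.5449 -0.2476  0.1073] [-0.069  -0.1845  0.1073] [0.0035 0.0035]
[ 0.57469491 -0.24576077  0.16047927] 6.67725893005279 [-0.018  0.004  0.66 ]
```

Push knob, shaft and mark triangulate consistently. (The last "screw" pair was a mismatch; ignore it.)

Emit:
drive_tool(steps=[[45,-0.02,0,0.3,0,0,0],[45,-0.02,0,0.66,0,0,0],[45,-0.02,0,0.66,0,0,0],[30,-0.02,0,0.66,0,0,0],[0,-0.02,0,0.66,0,0,0],[0,-0.02,0,0.66,0,0,0],[0,-0.02,0,0.66,0,0,0],[0,-0.02,0,0.66,0,0,0]])

```text
time_s: 4.4
position: [0.5754, -0.2498, 0.0851]
tcp_rot: [[-0.119, 0.993, -0.002], [0.993, 0.119, -0.002], [-0.002, -0.002, -1.0]]
force: [-4.2, -1.6, 6.0]
opening: 0.183
grasp_force: 30.0
```

```bash
cat >> h.py <<'E'
def arc(center,ang,n):
    "rows for turning grasp about vertical axis at world xy center by ang (rad about tool z, + = clockwise from above)"
    s=read_state(); T=np.array(s["tcp_rot"]); p=np.array(s["position"]); r=T.T@(np.r_[center,p[2]]-p)
    for k in range(1,n+1):
        R=cv2.Rodrigues(np.array([0,0,ang*k/n]))[0]; print(((r-R@r)/.12).round(3)[:2],round(ang*k/n/1.5,3))
E
python3 - <<'E'
from h import *
s=read_state(); print(s["position"],s["force"],s["opening"]*87,s["grasp_force"],delta([.5751,-.2477,.1]))
arc(toworld([-.039,-.12]),1.5,12)
E
```

```text
[ 0.57542802 -0.24983609  0.08510366] [-4.24157032 -1.57521393  5.95969311] 15.932660330606703 29.997853254899383 [ 0.018 -0.001  0.032]
[ 0.005 -0.073] 0.083
[ 0.018 -0.145] 0.167
[ 0.041 -0.214] 0.25
[ 0.072 -0.28 ] 0.333
[ 0.111 -0.342] 0.417
[ 0.157 -0.399] 0.5
[ 0.21  -0.449] 0.583
[ 0.269 -0.492] 0.667
[ 0.333 -0.527] 0.75
[ 0.401 -0.555] 0.833
[ 0.472 -0.573] 0.917
[ 0.544 -0.583] 1.0
```

Emit:
drive_tool(steps=[[0,0.005,-0.073,0,0,0,0.083],[0,0.018,-0.145,0,0,0,0.167],[0,0.041,-0.214,0,0,0,0.25],[0,0.072,-0.28,0,0,0,0.333],[0,0.111,-0.342,0,0,0,0.417],[0,0.157,-0.399,0,0,0,0.5],[0,0.157,-0.399,0,0,0,0.5]])

```text
time_s: 5.1
position: [0.5257, -0.2365, 0.0852]
tcp_rot: [[0.592, 0.806, -0.001], [0.806, -0.592, -0.002], [-0.002, 0.001, -1.0]]
force: [-4.6, -2.3, 6.7]
opening: 0.184
grasp_force: 30.0
```

```bash
python3 - <<'E'
from h import *
s=read_state(); print(tojig(s["position"]),s["force"],s["opening"]*87,s["grasp_force"],yaw_tool())
arc(toworld([-.039,-.12]),.77,6)
E
```

```text
[-0.0868004  -0.17116778  0.08524242] [-4.5741341  -2.30647502  6.67763884] 16.035949258784157 30.00975645147264 -36.29666503067347
[ 0.005 -0.075] 0.086
[ 0.019 -0.148] 0.171
[ 0.043 -0.219] 0.257
[ 0.075 -0.286] 0.342
[ 0.116 -0.349] 0.428
[ 0.165 -0.406] 0.513
```

Emit:
drive_tool(steps=[[0,0.005,-0.075,0,0,0,0.086],[0,0.019,-0.148,0,0,0,0.171],[0,0.043,-0.219,0,0,0,0.257],[0,0.075,-0.286,0,0,0,0.342],[0,0.116,-0.349,0,0,0,0.428],[0,0.155,-0.395,0,0,0,0.495],[0,0.155,-0.395,0,0,0,0.495]])

```text
time_s: 5.8
position: [0.4978, -0.1924, 0.0852]
tcp_rot: [[0.981, 0.194, -0.003], [0.194, -0.981, -0.001], [-0.003, 0.0, -1.0]]
force: [-6.6, -0.4, 9.5]
opening: 0.184
grasp_force: 30.0
```

```bash
python3 - <<'E'
from h import *
s=read_state(); print(tojig(s["position"]),s["force"],s["opening"]*87,yaw_tool(),s["joint_positions"]); print(delta(toworld([-.038,-.027,.094])))
E
```

```text
[-0.10935454 -0.12412057  0.08515182] [-6.55166493 -0.38967968  9.52200516] 15.981861145332827 -78.79351311795331 [-33.07594431  35.1800789  101.78842957  -0.16117617  43.13267978
  45.83529891]
[ 0.656 -0.76   0.08 ]
```

Emit:
drive_tool(steps=[[45,0,0,0,0,0,0],[45,0,0,0,0,0,0],[45,0,0,0,0,0,0],[45,0,0,-0.2,0,0,0],[45,0,0,-0.4,0,0,0],[45,0,0,-0.4,0,0,0]])

```text
time_s: 6.4
position: [0.5017, -0.1939, 0.1339]
tcp_rot: [[0.981, 0.195, 0.006], [0.195, -0.981, -0.003], [0.005, 0.005, -1.0]]
force: [-0.4, -1.0, -0.0]
opening: 0.511
grasp_force: 0.0
```

Emit:
drive_tool(steps=[[45,0.2,-0.2,0,0,0,0],[45,0.4,-0.5,0,0,0,0],[45,0.66,-0.76,0,0,0,0],[45,0.66,-0.76,0,0,0,0],[45,0.66,-0.76,0,0,0,0]])

```text
time_s: 6.9
position: [0.5593, -0.0868, 0.1304]
tcp_rot: [[0.98, 0.197, -0.001], [0.197, -0.98, 0.0], [-0.001, -0.0, -1.0]]
force: [-0.4, 0.0, -0.6]
opening: 0.514
grasp_force: 0.0
```

```bash
python3 - <<'E'
from h import *
c=optics.capture("wrist"); np.savez("w3.npz",**c); c2=optics.capture("side");np.savez("side3.npz",**c2); c3=optics.capture("scene");np.savez("scene3.npz",**c3)
s=read_state(); print(tojig(s["position"]),s["force"],s["opening"]*87,yaw_tool(),delta(toworld([-.038,-.027,.094])))
a=c["color"][:210,:]; b=cv2.resize(c3["color"][200:290,150:310],None,fx=3.5,fy=3.5,interpolation=cv2.INTER_CUBIC)
b=cv2.copyMakeBorder(b,0,0,0,0,0); im=np.zeros((a.shape[0]+b.shape[0],560,3),np.uint8); im[:210]=a; im[210:,:560]=b[:,:560]
cv2.imwrite("pics/w3.png",im)
E
```

```text
[-0.03679478 -0.02815164  0.13078999] [ 1.16925108 -0.00387454  0.2548564 ] 44.97934270705253 -78.84703562255929 [-0.009 -0.01   0.462]
```

View pics/w3.png

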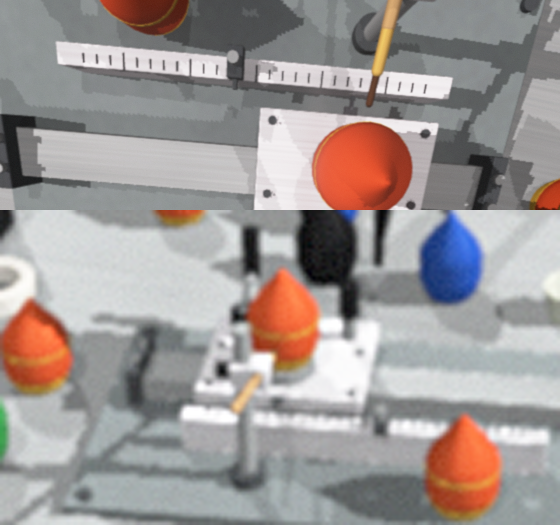

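The wrist part shows the mark saddle at about (235,62) on the scale bar, the brush tip at (370,104) and the carriage's far edge from (258,108) to (438,124). I'll grip the push knob.

Emit:
drive_tool(steps=[[45,-0.01,-0.01,0.2,0,0,0],[45,-0.01,-0.01,0.46,0,0,0],[45,-0.01,-0.01,0.46,0,0,0],[30,-0.01,-0.01,0.46,0,0,0],[0,-0.01,-0.01,0.46,0,0,0],[0,-0.01,-0.01,0.46,0,0,0],[0,-0.01,-0.01,0.46,0,0,0],[0,-0.01,-0.01,0.46,0,0,0]])

```text
time_s: 7.85
position: [0.5585, -0.0868, 0.0772]
tcp_rot: [[0.981, 0.194, 0.002], [0.194, -0.981, -0.0], [0.002, 0.0, -1.0]]
force: [-0.4, 0.5, 4.7]
opening: 0.197
grasp_force: 30.0
```

```bash
python3 - <<'E'
from h import *
c=dict(np.load("w3.npz")); P=cloud(c)
g=cv2.cvtColor(c["color"],cv2.COLOR_BGR2GRAY)
for v in range(42,92,3): print(v,g[v,218:256:2])
for u in((235,56),(236,74),(236,79),(258,108),(438,124)): print(u,tojig(P[u[1],u[0]]).round(4), tojig(plane(c,u,.05)).round(4))
# scale bar direction
a,b=plane(c,(57,43),.046),plane(c,(452,78),.046); print(np.degrees(np.arctan2(-(a-b)[0],(a-b)[1])))
s=read_state(); print(tojig(s["position"]),s["force"],s["opening"]*87,s["grasp_force"])
T=np.array(s["tcp_rot"]); print("jig +y 85mm in tool",(T.T@np.r_[J@[0,.085],0]/.12).round(3))
E
```

```text
42 [83 81 80 79 79 80 77 82 79 80 80 79 81 78 80 80 80 80 80]
45 [80 80 80 79 79 75 75 77 76 74 71 74 71 79 80 80 81 81 81]
48 [80 81 81 81 79 78 80 80 77 78 77 78 67 58 78 80 81 91 86]
51 [109  94  94  87  81 113 157 164 158 121  77  79  68  60 113 117  99 119
 122]
54 [124 123 122 124 127 164 169 165 168 170 112  74  65  65 118 122 123 124
 126]
57 [223 218 215 211 190 165 168 168 166 169 122  57  50  70 121 119 125 125
 127]
60 [220 222 221 224 190 135 167 168 168 154  74  58  49  98 149 147 150 149
 148]
63 [220 221 221 220 183  71  84  93  82  62  61  58  47  98 146 146 149 148
 147]
66 [183 217 218 219 183  70  73  72  67  63  63  61  50 104 146 145 145 147
 143]
69 [203 217 215 215 155  73  71  72  71  75  75  79  54 101 146 144 145 146
 141]
72 [232 222 220 217 158  77  74  74  72  74  77  76  56 110 142 140 140 142
 138]
75 [233 227 219 218 142  75  79  81  80  81  77  76  57 123 145 145 143 144
 132]
78 [190 200 205 196 181  94  53  55  56  51  48  54  50 124 143 143 142 142
 127]
81 [108 107 107 108 107 107 104  94  80  68  73  81  79  91  93  98 108 115
  99]
84 [101 103 104 105 107 106 106  93  80  64  87  83  83  87  86  83  84  84
  84]
87 [131 129 125 126 115  99 100  95  82  66  87  86  76  76  79  79  79  80
  82]
90 [130 128 129 132 128 129 131 129 121 118 128 126 117 107  89  99 111 114
 109]
(235, 56) [0.0824 0.0133 0.067 ] [0.086  0.0159 0.05  ]
(236, 74) [0.073  0.0139 0.0551] [0.0738 0.0146 0.05  ]
(236, 79) [0.07   0.0141 0.0525] [0.0704 0.0145 0.05  ]
(258, 108) [ 0.0538 -0.0005  0.0116] [ 0.0512 -0.0033  0.05  ]
(438, 124) [ 0.0509 -0.1442  0.0491] [ 0.0509 -0.1438  0.05  ]
6.780465959518675
[-0.03667732 -0.02633992  0.0772269 ] [-0.36148993  0.51442476  4.71185849] 17.13783692116341 30.001298119314015
jig +y 85mm in tool [ 0.056 -0.706 -0.   ]
```

Emit:
drive_tool(steps=[[0,0.005,-0.06,0,0,0,0],[0,0.015,-0.18,0,0,0,0],[0,0.025,-0.3,0,0,0,0],[0,0.034,-0.42,0,0,0,0],[0,0.043,-0.54,0,0,0,0],[0,0.05,-0.64,0,0,0,0],[0,0.056,-0.7,0,0,0,0],[0,0.056,-0.7,0,0,0,0]])

```text
time_s: 8.65
position: [0.5489, -0.0032, 0.0772]
tcp_rot: [[0.981, 0.196, 0.002], [0.196, -0.981, -0.001], [0.002, 0.002, -1.0]]
force: [-0.5, -0.5, 6.3]
opening: 0.195
grasp_force: 30.0
```

```bash
python3 - <<'E'
from h import *
c=optics.capture("wrist"); np.savez("w4.npz",**c)
s=read_state(); print(tojig(s["position"]),s["force"],s["opening"]*87)
for n,p in(("nose",[.069,.0143,.048]),("pointer",[.0575,.0103,.048])): print(n,proj(c,toworld(p)))
cv2.imwrite("pics/w4.png",cv2.resize(c["color"][0:150,150:450],None,fx=2.6,fy=2.6,interpolation=cv2.INTER_CUBIC))
E
```

```text
[-0.03648552  0.05780844  0.07717825] [-1.3104791  -0.73304137  6.39683359] 17.07157132822519
nose [[365.83057503  78.21880673]]
pointer [[369.44899073  99.36472715]]
```

View pics/w4.png

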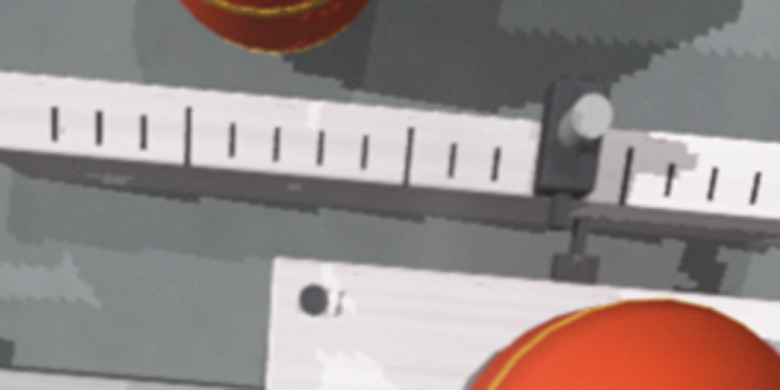

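The pointer stalk is at crop (578,235), its tip about (579,220), and it is still to the right (-y) of the mark's nose at crop (560,210). I'll measure that gap.

```bash
python3 - <<'E'
from h import *
c=dict(np.load("w4.npz")); g=cv2.cvtColor(c["color"],cv2.COLOR_BGR2GRAY); P=cloud(c)
for v in range(70,110,2): print(v,g[v,354:386])
for u in((365,76),(365,80),(365,84),(373,86),(373,90),(373,95),(371,102)): print(u,tojig(P[u[1],u[0]]).round(4), tojig(plane(c,u,.048)).round(4))
E
```

```text
70 [170 109  71  71  77  82  79  78  79  77  77  77  76  78  77  78  76  78
  79  76  75  75  75  75  99 142 173 179 179 178 180 177]
72 [165  96  63  56  54  54  54  54  55  57  60  59  59  61  63  60  62  65
  67  66  66  67  68  77 115 158 175 179 176 179 178 179]
74 [150  92  57  51  49  48  43  42  43  50  60  63  61  61  58  52  44  40
  40  40  47  60  93 138 167 177 179 177 177 177 178 178]
76 [ 91  88  81  84  85  86  88  80  70  69  76  77  81  77  74  70  61  57
  58  72  99 123 147 167 172 174 174 176 177 176 178 180]
78 [ 84  84  84  86  86  83  84  76  71  73  75  80  78  79  81  83  85  85
  86  87  89  94 102 110 116 119 120 124 124 127 131 140]
80 [ 85  85  86  86  86  86  81  72  71  75  79  81  81  80  80  83  88  91
  99 105 107 107 111 110 110 111 110 111 111 108 111 110]
82 [ 86  87  86  86  85  86  80  71  68  74  78  80  81  80  89 100 104 102
 106 104 107 104 105 107 112 108 107 104 105 108 110 110]
84 [88 87 88 88 87 86 79 69 73 74 79 79 82 81 82 82 76 61 65 76 80 81 82 84
 89 88 88 85 85 88 91 95]
86 [76 75 77 75 75 77 73 67 67 71 75 74 75 77 81 77 61 52 63
[... 1181 characters left out ...]
  77  80  89 106 114 114 114 113 113]
106 [120 117 117 118 117 116 110  96  79  78  82  80  81  78  83  81  82  82
  79  84  80  81  78  78  80  92 107 112 114 112 113 113]
108 [206 204 205 205 203 200 198 189 171 151 145 140 134 132 129 120 114 109
 103  99  96  93  87  84  86  98 113 115 114 117 114 113]
(365, 76) [0.0695 0.0158 0.0514] [0.0702 0.015  0.048 ]
(365, 80) [0.0671 0.0159 0.0528] [0.068  0.0146 0.048 ]
(365, 84) [0.065  0.0156 0.053 ] [0.0658 0.0143 0.048 ]
(373, 86) [0.0651 0.0094 0.0482] [0.0651 0.0094 0.048 ]
(373, 90) [0.0627 0.0093 0.0491] [0.0629 0.009  0.048 ]
(373, 95) [0.0599 0.0091 0.0499] [0.0601 0.0086 0.048 ]
(371, 102) [0.0558 0.0098 0.0502] [0.0561 0.0091 0.048 ]
```

Emit:
drive_tool(steps=[[0,0.001,-0.02,0,0,0,0],[0,0.003,-0.038,0,0,0,0],[0,0.003,-0.038,0,0,0,0],[45,0.003,-0.038,0,0,0,0],[45,0.003,-0.038,0,0,0,0],[45,0.003,-0.038,0,0,0,0],[45,0.003,-0.038,-0.25,0,0,0],[45,0.003,-0.038,-0.5,0,0,0]])

```text
time_s: 9.5
position: [0.5465, 0.0019, 0.1355]
tcp_rot: [[0.981, 0.195, -0.004], [0.195, -0.981, 0.001], [-0.004, -0.002, -1.0]]
force: [1.3, -0.3, -0.0]
opening: 0.498
grasp_force: 0.0
```

Emit:
drive_tool(steps=[[45,-0.015,0.2,0,0,0,0],[45,-0.035,0.42,0,0,0,0],[45,-0.035,0.42,0,0,0,0],[45,-0.035,0.42,0,0,0,0]])

```text
time_s: 9.9
position: [0.553, -0.0489, 0.1358]
tcp_rot: [[0.981, 0.193, -0.001], [0.193, -0.981, 0.001], [-0.001, -0.001, -1.0]]
force: [0.1, -0.3, -0.2]
opening: 0.518
grasp_force: 0.0
```

```bash
python3 - <<'E'
from h import *
c=optics.capture("wrist"); np.savez("w5.npz",**c)
s=read_state(); print(tojig(s["position"]),s["force"],s["opening"]*87); K,R,t=cam(c); print(tojig(-R.T@t), tojig(np.r_[O,0]+R[2])-tojig(np.r_[O,0]))
for n,p in(("nose",[.069,.0143,.05]),("pointer",[.0575,.014,.048])): print(n,proj(c,toworld(p)))
cv2.imwrite("pics/w5.png",cv2.resize(c["color"][0:150,180:380],None,fx=4,fy=4,interpolation=cv2.INTER_CUBIC))
E
```

```text
[-0.03795161  0.01263567  0.13568432] [-0.49398898  0.70096512 -0.95132691] 44.88245554393769
[0.03241171 0.0168991  0.29763161] [-0.25741878 -0.01891723 -0.96611475]
nose [[286.62112732  83.96561903]]
pointer [[285.70687931 100.08974558]]
```

View pics/w5.png

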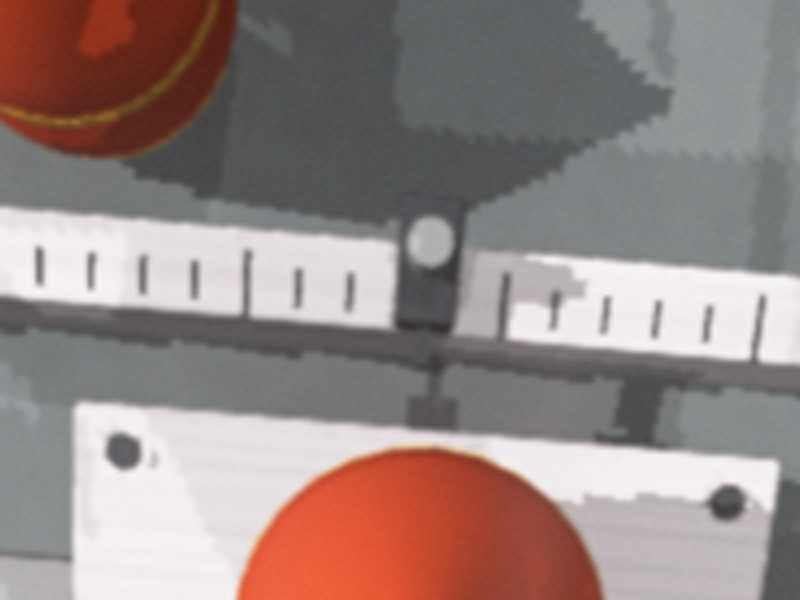

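The pointer stalk at crop (434,375) is almost under the nose at about (428,345). I'll measure the rest.

```bash
python3 - <<'E'
from h import *
c=dict(np.load("w5.npz")); g=cv2.cvtColor(c["color"],cv2.COLOR_BGR2GRAY); P=cloud(c)
for v in list(range(70,108,2)): print(v,g[v,276:300])
def J_(n,u,z): print(n,u,tojig(plane(c,u,z)).round(4), tojig(P[int(u[1]),int(u[0])]).round(4))
J_("mark top L",(279.5,75),.056);J_("mark top R",(295.5,75),.056)
J_("corner L",(180+75/4,403/4),.05);J_("corner R",(180+778/4,462/4),.05)
J_("blk",(288.2,103),.05);J_("stalk",(288.4,93),.05);J_("screw",(287.8,60),.066)
E
```

```text
70 [221 219 189 120  80  74  79  77  78  78  76  72  74  75  75  70  65  67
  92 127 149 163 175 181]
72 [220 211 172 105  78  76  79  74  76  76  74  75  76  80  79  83  81  82
 106 141 151 164 178 180]
74 [218 202 153 100  80  77  77  77  78  74  75  75  77  80  81  82  79  80
 106 141 152 165 175 176]
76 [222 202 155 100  83  85  82  81  79  78  76  77  79  82  83  82  80  85
 116 149 162 173 176 173]
78 [215 186 133  92  82  83  83  85  84  84  82  81  82  84  81  81  80  96
 140 171 177 177 178 180]
80 [209 179 123  73  58  60  63  64  67  65  66  67  65  72  70  72  74 106
 152 176 178 177 180 178]
82 [132 128 118  92  75  69  66  63  70  72  74  67  57  53  52  57  81 131
 169 179 176 177 178 179]
84 [ 85  87  87  87  87  89  86  87  86  84  86  87  87  83  87  90 101 114
 122 122 123 125 129 137]
86 [ 86  87  88  86  89  87  89  88  83  85  84  88  88  89  96 102 106 107
 107 108 113 113 112 113]
88 [83 83 81 85 86 87 86 87 86 82 86 79 71 76 81 86 88 87 88 88 92 93 92 93]
90 [87 89 88 82 80 75 77 79 82 81 78 71 64 64 70 75 85 89 89 87 78 81 82 79]
92 [119 120 119 116 113 109 
[... 568 characters left out ...]
 116 118 117 117]
104 [118 117 118 116 115 102  90  84  87  84  85  85  85  86  86  85  84  90
 102 114 116 118 116 118]
106 [151 153 151 152 145 129 108  97  97  93  91  89  87  87  87  86  84  92
 105 114 117 117 114 116]
mark top L (279.5, 75) [0.0739 0.0202 0.056 ] [0.0739 0.0206 0.0555]
mark top R (295.5, 75) [0.0748 0.0083 0.056 ] [0.0768 0.0083 0.0448]
corner L (198.75, 100.75) [0.0515 0.0817 0.05  ] [0.055  0.0924 0.0118]
corner R (374.5, 115.5) [ 0.0514 -0.0569  0.05  ] [ 0.0518 -0.0568  0.0489]
blk (288.2, 103) [0.0553 0.0119 0.05  ] [0.0554 0.012  0.049 ]
stalk (288.4, 93) [0.0626 0.0124 0.05  ] [0.0629 0.0126 0.0475]
screw (287.8, 60) [0.0824 0.015  0.066 ] [0.0822 0.0155 0.0667]
```

```bash
python3 - <<'E'
from h import *
print(delta(toworld([-.038,.0615,.094])))
E
```

```text
[ 0.032 -0.406  0.504]
```

Emit:
drive_tool(steps=[[45,0.015,-0.2,0,0,0,0],[45,0.03,-0.406,0,0,0,0],[45,0.03,-0.406,0.25,0,0,0],[45,0.03,-0.406,0.5,0,0,0],[45,0.03,-0.406,0.5,0,0,0],[0,0.03,-0.406,0.5,0,0,0],[0,0.03,-0.406,0.5,0,0,0],[0,0.03,-0.406,0.5,0,0,0]])

```text
time_s: 10.75
position: [0.5485, -0.0005, 0.0775]
tcp_rot: [[0.981, 0.195, 0.003], [0.195, -0.981, -0.0], [0.003, 0.001, -1.0]]
force: [-0.1, 0.4, -0.2]
opening: 0.326
grasp_force: 0.0
```

Emit:
drive_tool(steps=[[0,0,0,0,0,0,0],[0,0,0,0,0,0,0]])

```text
time_s: 10.95
position: [0.548, -0.0004, 0.0772]
tcp_rot: [[0.981, 0.194, 0.002], [0.194, -0.981, 0.0], [0.002, 0.0, -1.0]]
force: [0.1, 1.7, 4.0]
opening: 0.199
grasp_force: 30.0
```

```bash
cat > gap.py <<'E'
from h import *
# centre of the mark block and of the pointer block, from grey rows, jig y
def edges(row,lo,thr):
    d=np.where(row<thr)[0]; return lo+(d.min()+d.max())/2
def gap(c):
    g=cv2.cvtColor(c["color"],cv2.COLOR_BGR2GRAY).astype(float)
    return g
E
python3 - <<'E'
from h import *
c=optics.capture("wrist"); np.savez("w6.npz",**c); g=cv2.cvtColor(c["color"],cv2.COLOR_BGR2GRAY)
s=read_state(); print(tojig(s["position"]),s["force"],s["opening"]*87,s["grasp_force"])
for n,p in(("mark",[.075,.0151,.056]),("blk",[.0555,.0124,.05])):
    u=proj(c,toworld(p))[0]; print(n,u)
    for dv in (-2,0,2): print(int(u[1])+dv,int(u[0])-16,g[int(u[1])+dv,int(u[0])-16:int(u[0])+17])
E
rm gap.py
```

```text
[-0.03701944  0.06077631  0.07717369] [-0.86262104  0.64694123  5.06181373] 17.117067429823535 30.000316528603435
mark [375.1655738   63.22119364]
61 359 [209 172 103  67  65  75  87  81  78  73  73  70  73  71  70  69  71  67
  68  71  77  80  85  85  86  96 136 173 181 180 182 181 180]
63 359 [197 158  93  65  68  79  84  80  78  74  73  72  71  71  71  71  69  70
  70  74  79  83  87  85  83  97 141 173 182 179 179 180 181]
65 359 [186 136  83  67  73  81  83  80  75  75  75  72  72  70  72  70  69  68
  71  78  82  85  87  84  86 112 156 175 175 177 174 177 177]
blk [371.26970809 101.51388991]
99 355 [118 117 118 116 116 113 105  86  72  77  82  86  81  84  81  86  91  86
  83  81  82  81  81  80  83  97 112 113 114 115 113 114 114]
101 355 [116 115 116 116 116 116 103  81  77  82  85  82  83  81  82  82  83  78
  82  84  83  81  80  79  85 101 112 116 114 115 115 115 114]
103 355 [115 116 116 118 119 113  98  77  75  81  81  82  82  83  81  82  82  80
  81  84  83  81  79  83  92 107 114 115 113 114 112 115 115]
```

Emit:
drive_tool(steps=[[0,0.001,-0.012,0,0,0,0],[0,0.002,-0.022,0,0,0,0],[0,0.002,-0.022,0,0,0,0],[0,0.002,-0.022,0,0,0,0]])

```text
time_s: 11.4
position: [0.548, 0.0005, 0.0772]
tcp_rot: [[0.981, 0.196, 0.002], [0.196, -0.981, -0.003], [0.001, 0.003, -1.0]]
force: [-1.3, -4.2, 6.4]
opening: 0.198
grasp_force: 30.0
```

```bash
python3 - <<'E'
from h import *
s=read_state(); print(tojig(s["position"]),s["force"])
E
```

```text
[-0.03699644  0.0616075   0.07716011] [-1.3456676  -4.22312884  6.37584843]
```

Emit:
drive_tool(steps=[[0,0.001,-0.01,0,0,0,0],[0,0.002,-0.02,0,0,0,0],[0,0.002,-0.02,0,0,0,0],[0,0.002,-0.02,0,0,0,0]])

```text
time_s: 11.8
position: [0.5477, 0.0026, 0.0772]
tcp_rot: [[0.981, 0.196, 0.002], [0.196, -0.981, -0.003], [0.001, 0.003, -1.0]]
force: [-1.3, -4.8, 5.9]
opening: 0.199
grasp_force: 30.0
```

```bash
python3 - <<'E'
from h import *
s=read_state(); print(tojig(s["position"]),s["force"])
E
```

```text
[-0.03696941  0.06378451  0.07717271] [-1.305885   -4.79629433  5.94163437]
```

Emit:
drive_tool(steps=[[45,0,0,0,0,0,0],[45,0,0,0,0,0,0],[45,0,0,0,0,0,0],[45,0,0,-0.25,0,0,0],[45,0,0,-0.5,0,0,0],[45,-0.015,0.2,-0.5,0,0,0],[45,-0.035,0.42,-0.5,0,0,0],[45,-0.035,0.42,-0.5,0,0,0]])

```text
time_s: 12.6
position: [0.5537, -0.048, 0.1364]
tcp_rot: [[0.981, 0.192, 0.002], [0.192, -0.981, -0.001], [0.002, 0.002, -1.0]]
force: [-0.1, 1.1, 0.1]
opening: 0.511
grasp_force: 0.0
```

Emit:
drive_tool(steps=[[45,0,0,0,0,0,0],[45,0,0,0,0,0,0]])

```text
time_s: 12.8
position: [0.5519, -0.0447, 0.1357]
tcp_rot: [[0.981, 0.195, -0.002], [0.195, -0.981, 0.001], [-0.001, -0.001, -1.0]]
force: [0.6, -0.7, 0.7]
opening: 0.516
grasp_force: 0.0
```

```bash
cat > al.py <<'E'
from h import *
def al(fn):
    c=optics.capture("wrist"); np.savez(fn,**c); g=cv2.cvtColor(c["color"],cv2.COLOR_BGR2GRAY).astype(float)
    def cen(p,thr):
        r=[]
        for x in np.linspace(-.0015,.0015,5):
            q=np.array(p)+[x,0,0]; ys=np.linspace(-.012,.012,97)
            uv=proj(c,[toworld(q+[0,y,0]) for y in ys]).astype(np.float32)
            v=cv2.remap(g.astype(np.float32),uv[:,:1],uv[:,1:],cv2.INTER_LINEAR).ravel()
            d=np.where(v<thr)[0]; r.append((p[1]+ys[d.min()],p[1]+ys[d.max()]))
        r=np.array(r); return r.mean(0).round(5),r.mean().round(5)
    print("mark",cen([.0755,.015,.056],120)); print("blk",cen([.0555,.015,.05],101))
    print("screw",cen([.0825,.015,.066],150)); s=read_state(); print(tojig(s["position"]))
    return c
E
python3 - <<'E'
from al import *
c=al("w7.npz")
cv2.imwrite("pics/w7.png",cv2.resize(c["color"][0:150,180:380],None,fx=4,fy=4,interpolation=cv2.INTER_CUBIC))
E
```

```text
mark (array([0.00975, 0.02075]), np.float64(0.01525))
blk (array([0.0103, 0.02  ]), np.float64(0.01515))
screw (array([0.00435, 0.0248 ]), np.float64(0.01458))
[-0.0382507  0.0163661  0.135725 ]
```

View pics/w7.png

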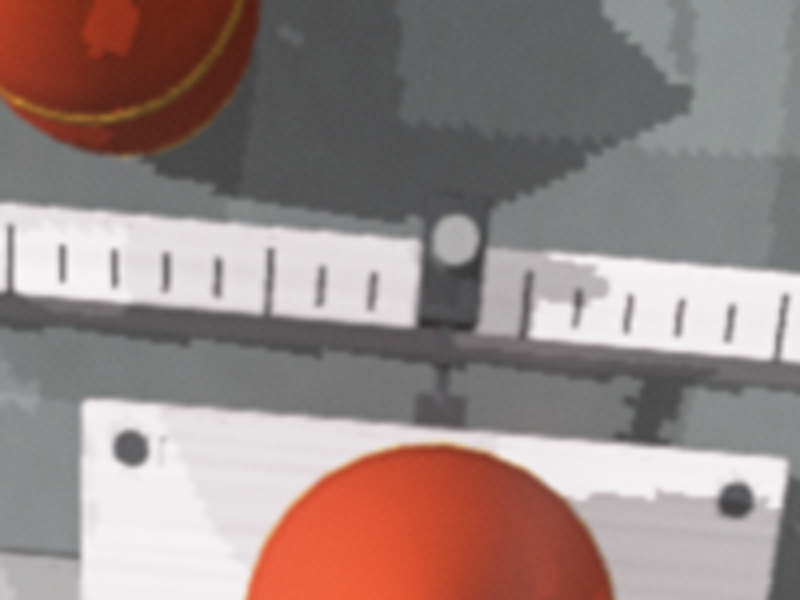

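The pointer stalk now meets the mark's nose, both at crop x≈443, and measured alignment is within about 0.1 mm. Next I'll lock the lever.

```bash
python3 - <<'E'
from h import *
print(delta(toworld([-.1085,-.0335,.102])),read_state()["joint_positions"])
E
```

```text
[-0.616  0.368  0.437] [-1.61919883e+01  3.16225846e+01  9.70169911e+01  2.16730887e-02
  5.14473691e+01  6.25271274e+01]
```

Emit:
drive_tool(steps=[[45,-0.3,0.18,0,0,0,0],[45,-0.616,0.368,0,0,0,0],[45,-0.616,0.368,0,0,0,0],[45,-0.616,0.368,0,0,0,0]])

```text
time_s: 13.25
position: [0.4885, -0.1031, 0.1362]
tcp_rot: [[0.981, 0.193, 0.0], [0.193, -0.981, 0.001], [0.0, -0.0, -1.0]]
force: [0.4, 0.3, 0.6]
opening: 0.517
grasp_force: 0.0
```

Emit:
drive_tool(steps=[[45,0,0,0.22,0,0,0],[45,0,0,0.43,0,0,0],[45,0,0,0.43,0,0,0],[0,0,0,0.43,0,0,0],[0,0,0,0.43,0,0,0],[0,0,0,0.43,0,0,0],[0,0,0,0.43,0,0,0],[0,0,0,0.43,0,0,0]])

```text
time_s: 14.05
position: [0.489, -0.1033, 0.0852]
tcp_rot: [[0.981, 0.194, 0.001], [0.194, -0.981, -0.0], [0.001, 0.0, -1.0]]
force: [0.4, -0.2, 2.7]
opening: 0.185
grasp_force: 30.0
```

```bash
python3 - <<'E'
from h import *
s=read_state(); print(tojig(s["position"]),s["force"],s["opening"]*87,s["grasp_force"],yaw_tool())
arc(toworld([-.039,-.0298]),-.75,6)
E
```

```text
[-0.1076443  -0.03459543  0.0852195 ] [ 0.39335409 -0.16678977  2.65071791] 16.115378027600666 30.000047176145017 -78.79675049218943
[0.004 0.072] -0.083
[0.017 0.142] -0.167
[0.038 0.21 ] -0.25
[0.068 0.276] -0.333
[0.105 0.336] -0.417
[0.15  0.392] -0.5
```

Emit:
drive_tool(steps=[[0,0.004,0.072,0,0,0,-0.083],[0,0.017,0.142,0,0,0,-0.167],[0,0.038,0.21,0,0,0,-0.25],[0,0.068,0.276,0,0,0,-0.333],[0,0.105,0.336,0,0,0,-0.417],[0,0.15,0.392,0,0,0,-0.5],[0,0.15,0.392,0,0,0,-0.5]])

```text
time_s: 14.75
position: [0.5166, -0.1465, 0.0851]
tcp_rot: [[0.586, 0.811, 0.002], [0.811, -0.586, -0.0], [0.001, 0.002, -1.0]]
force: [0.7, 0.9, 4.1]
opening: 0.184
grasp_force: 30.0
```

```bash
python3 - <<'E'
from h import *
s=read_state(); print(tojig(s["position"]),s["force"],s["opening"]*87,s["grasp_force"],yaw_tool())
arc(toworld([-.039,-.0298]),-.83,7)
E
```

```text
[-0.08525182 -0.08071145  0.08508147] [0.73753596 0.92441324 4.12350691] 16.006362615332247 29.998677629046142 -35.84954839194813
[0.004 0.068] -0.079
[0.017 0.135] -0.158
[0.037 0.199] -0.237
[0.065 0.261] -0.316
[0.099 0.32 ] -0.395
[0.141 0.374] -0.474
[0.189 0.422] -0.553
```

Emit:
drive_tool(steps=[[0,0.004,0.068,0,0,0,-0.079],[0,0.017,0.135,0,0,0,-0.158],[0,0.037,0.199,0,0,0,-0.237],[0,0.065,0.261,0,0,0,-0.316],[0,0.099,0.32,0,0,0,-0.395],[0,0.141,0.374,0,0,0,-0.474],[0,0.165,0.4,0,0,0,-0.515],[0,0.165,0.4,0,0,0,-0.515]])

```text
time_s: 15.55
position: [0.5649, -0.1587, 0.0851]
tcp_rot: [[-0.145, 0.989, -0.002], [0.989, 0.145, -0.001], [-0.001, -0.002, -1.0]]
force: [-3.0, -3.1, 4.7]
opening: 0.186
grasp_force: 30.0
```

```bash
python3 - <<'E'
from h import *
s=read_state(); p=tojig(s["position"]); print(p,s["force"],yaw_tool(),"angle",np.arctan2(-.039-p[0],-.0298-p[1]))
E
```

```text
[-0.03873239 -0.09848619  0.0851308 ] [-2.9720725  -3.08623867  4.68860079] 8.360657011853577 angle -0.003896174453590024
```

Emit:
drive_tool(steps=[[0,0,0.02,0,0,0,0],[0,0,0.035,0,0,0,0],[0,0,0.035,0,0,0,0]])

```text
time_s: 15.85
position: [0.5657, -0.1587, 0.0851]
tcp_rot: [[-0.146, 0.989, -0.009], [0.989, 0.146, -0.002], [-0.0, -0.009, -1.0]]
force: [-9.9, -5.9, 8.6]
opening: 0.185
grasp_force: 30.0
```

Emit:
drive_tool(steps=[[45,0,0,0,0,0,0],[45,0,0,0,0,0,0],[45,0,0,0,0,0,0],[45,0,0,-0.3,0,0,0],[45,0,0,-0.6,0,0,0],[45,0,0,-0.6,0,0,0]])

```text
time_s: 16.45
position: [0.5739, -0.1587, 0.1613]
tcp_rot: [[-0.146, 0.989, 0.01], [0.989, 0.146, -0.005], [-0.006, 0.009, -1.0]]
force: [0.5, -0.2, 0.9]
opening: 0.508
grasp_force: 0.0
```

```bash
python3 - <<'E'
from h import *
s=read_state(); print(tojig(s["position"]),s["force"],yaw_tool(),s["joint_positions"])
c=optics.capture("wrist"); np.savez("w8.npz",**c)
for n,p in(("lever knob",[-.039,-.0978,.112]),("mark",[.0755,.015,.056])): print(n,proj(c,toworld(p)))
print(delta(toworld([-.038,.016,.15])))
E
```

```text
[-0.02978522 -0.09948862  0.16125245] [ 0.46979675 -0.22377321  0.88206731] 8.39922187423752 [-2.62079036e+01  3.20234894e+01  9.03356893e+01  2.04511318e-02
  5.70023550e+01 -3.46165399e+01]
lever knob [[265.90487881 227.00248436]]
mark [[408.66410669  80.40797488]]
[ 0.957 -0.028  0.228]
```

Emit:
drive_tool(steps=[[45,0,0,-0.3,0,0,0.095],[45,0,0,-0.6,0,0,0.19],[45,0.2,0.05,-0.6,0,0,0.285],[45,0.4,0.1,-0.6,0,0,0.38],[45,0.6,0.1,-0.6,0,0,0.475],[45,0.8,0.1,-0.6,0,0,0.57],[45,0.95,0.1,-0.6,0,0,0.665],[45,0.95,0.1,-0.6,0,0,0.75]])

```text
time_s: 17.3
position: [0.5637, -0.0399, 0.2269]
tcp_rot: [[0.831, 0.556, -0.004], [0.556, -0.831, 0.002], [-0.002, -0.004, -1.0]]
force: [-0.4, -0.4, -0.5]
opening: 0.517
grasp_force: 0.0
```

Emit:
drive_tool(steps=[[87,0,0,0,0,0,0.095],[87,0,0,0,0,0,0.19],[87,0,0,0,0,0,0.285],[87,0,0,0,0,0,0.317],[87,0,0,0,0,0,0.317],[87,0,0,0,0,0,0.317]])

```text
time_s: 17.9
position: [0.5648, -0.0426, 0.2274]
tcp_rot: [[0.993, 0.118, -0.002], [0.118, -0.993, 0.001], [-0.002, -0.001, -1.0]]
force: [-0.6, 0.3, 1.2]
opening: 0.953
grasp_force: 0.0
```

```bash
python3 - <<'E'
from al import *
c=al("w9.npz"); P=cloud(c); print("yaw",yaw_tool(),"(want -83.3)")
print("tip guess px",proj(c,toworld([.015,.0152,.15])), "lever", proj(c,toworld([-.039,-.0978,.112])))
m=orange(c); k,l,st,ce=cv2.connectedComponentsWithStats(m)
for i in range(1,k):
    if st[i,4]>300:
        q=P[(l==i)&(c["range_z"]>0)]; j=[tojig(x) for x in q[q[:,2]>q[:,2].max()-.006]]; print(ce[i],st[i],"top",np.mean(j,0),q[:,2].max())
cv2.imwrite("pics/w9.png",c["color"][:300])
print(delta(toworld([.015,.0152,.19])))
E
```

```text
mark (array([0.0098 , 0.02065]), np.float64(0.01522))
blk (array([0.01005, 0.02005]), np.float64(0.01505))
screw (array([0.008  , 0.02155]), np.float64(0.01478))
[-0.02521487  0.01679182  0.22769554]
yaw -83.20965556119802 (want -83.3)
tip guess px [[280.8904608  171.45332452]] lever [[396.88831374 222.49167518]]
[211.76841768  46.17200512] [ 182   13   61   68 3122] top [0.12861525 0.08444093 0.09759082] 0.10113466435267134
[273.13743393 162.51417588] [ 251  134   45   61 2081] top [0.01537993 0.01500544 0.14826608] 0.15192703677723
[540.14598141 179.92509568] [ 506  157   54   50 1829] top [-0.01307382 -0.28456928  0.06877952] 0.0726797705546456
[0.336 0.014 0.469]
```

View pics/w9.png

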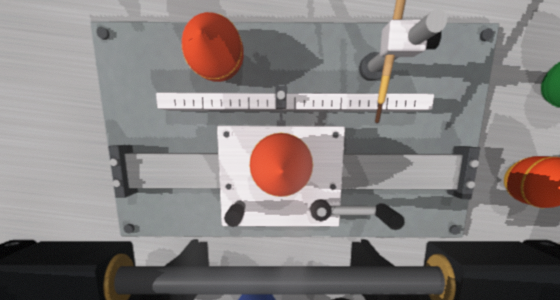

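The picture shows the drop tip at (281,165), the lever along the rail with its knob at (390,215), and the pointer under the mark at (281,96). The carriage is locked and still aligned within 0.2 mm. I'll go down over the drop.

Emit:
drive_tool(steps=[[87,0.17,0.007,0,0,0,0],[87,0.336,0.014,0,0,0,0],[87,0.336,0.014,0.2,0,0,0],[87,0.336,0.014,0.46,0,0,0],[87,0.336,0.014,0.46,0,0,0],[87,0.336,0.014,0.46,0,0,0]])

```text
time_s: 18.55
position: [0.6052, -0.0397, 0.173]
tcp_rot: [[0.993, 0.118, -0.002], [0.118, -0.993, 0.0], [-0.002, -0.001, -1.0]]
force: [0.9, -0.6, -0.1]
opening: 1.002
grasp_force: 0.0
```

```bash
python3 - <<'E'
from h import *
s=read_state(); print(tojig(s["position"]),s["force"],s["opening"]*87,yaw_tool(),delta(toworld([.0152,.0151,.1035])))
E
```

```text
[0.01517167 0.01503658 0.17297418] [ 0.85628649 -0.60746161 -0.09803844] 87.18562391577771 -83.2350950866909 [ 0.001 -0.     0.735]
```

Emit:
drive_tool(steps=[[87,0,0,0.2,0,0,0],[87,0,0,0.4,0,0,0],[87,0,0,0.6,0,0,0],[87,0,0,0.73,0,0,0],[87,0,0,0.73,0,0,0],[87,0,0,0.73,0,0,0]])

```text
time_s: 19.15
position: [0.6068, -0.0401, 0.0873]
tcp_rot: [[0.993, 0.118, 0.003], [0.118, -0.993, -0.001], [0.003, 0.001, -1.0]]
force: [-0.3, 0.1, 1.1]
opening: 1.001
grasp_force: 0.0
```

Emit:
drive_tool(steps=[[30,0,0,0,0,0,0],[30,0,0,0,0,0,0],[30,0,0,0,0,0,0],[30,0,0,0,0,0,0],[30,0,0,0,0,0,0],[30,0,0,0,0,0,0]])

```text
time_s: 19.75
position: [0.6057, -0.0396, 0.0862]
tcp_rot: [[0.993, 0.117, 0.001], [0.117, -0.993, 0.0], [0.001, -0.0, -1.0]]
force: [-1.4, 1.8, 3.3]
opening: 0.682
grasp_force: 30.0
```

```bash
python3 - <<'E'
from h import *
s=read_state(); print(tojig(s["position"]),s["force"],s["moment"],s["opening"]*87,s["grasp_force"])
# rocking about tool x with pivot h below the TCP (along tool +z)
for h in (.022,.027,.032):
  for a in (3,6,9,10): 
    r=np.radians(a); print(h,a,"ax",round(r/1.5,3),"ty",round(h*np.sin(r)/.12,3),"tz",round(h*(1-np.cos(r))/.12,3))
E
```

```text
[0.01569325 0.01504068 0.08620927] [-1.39372338  1.77691601  3.30782653] [0.2398539  0.06170095 0.01586042] 59.36458568491711 30.000591315669496
0.022 3 ax 0.035 ty 0.01 tz 0.0
0.022 6 ax 0.07 ty 0.019 tz 0.001
0.022 9 ax 0.105 ty 0.029 tz 0.002
0.022 10 ax 0.116 ty 0.032 tz 0.003
0.027 3 ax 0.035 ty 0.012 tz 0.0
0.027 6 ax 0.07 ty 0.024 tz 0.001
0.027 9 ax 0.105 ty 0.035 tz 0.003
0.027 10 ax 0.116 ty 0.039 tz 0.003
0.032 3 ax 0.035 ty 0.014 tz 0.0
0.032 6 ax 0.07 ty 0.028 tz 0.001
0.032 9 ax 0.105 ty 0.042 tz 0.003
0.032 10 ax 0.116 ty 0.046 tz 0.004
```

The grip is firm: 59.4 mm opening on a 60 mm body. I'll make the first lean with a slight ease up, pivoting at the leaves.

Emit:
drive_tool(steps=[[30,0,0.004,-0.008,0.03,0,0],[30,0,0.008,-0.016,0.06,0,0],[30,0,0.012,-0.024,0.09,0,0],[30,0,0.016,-0.032,0.12,0,0],[30,0,0.016,-0.032,0.12,0,0],[30,0,0.016,-0.032,0.12,0,0]])

```text
time_s: 20.35
position: [0.6059, -0.0418, 0.09]
tcp_rot: [[0.993, 0.115, -0.021], [0.117, -0.977, 0.177], [0.0, -0.179, -0.984]]
force: [0.2, -0.5, 4.4]
opening: 0.683
grasp_force: 30.0
```

```bash
cat > st.py <<'E'
from h import *
s=read_state(); T=np.array(s["tcp_rot"]); ex,ey=J[:,0],J[:,1]
a=-T[:2,2]  # up-axis of tool in plan (drop axis)
print(tojig(s["position"]).round(4),"F",np.round(s["force"],1),"M",np.round(s["moment"],2),"op",round(s["opening"]*87,2),"g",round(s["grasp_force"],1),"lean y",np.degrees(np.arcsin(a@ey)).round(2),"lean x",np.degrees(np.arcsin(a@ex)).round(2),s["time_s"])
E
python3 st.py
```

```text
[0.0156 0.0129 0.09  ] F [ 0.2 -0.5  4.4] M [ 0.26  0.06 -0.04] op 59.46 g 30.0 lean y -10.28 lean x -0.01 20.35
```

The tool leans 10.3°. I'll check numerically from the scene camera, using the slope of the gold band, that the drop leans with it.

```bash
cat > band.py <<'E'
from h import *
def band(c,name,yc,zc):
    P=cloud(c); h=cv2.cvtColor(c["color"],cv2.COLOR_BGR2HSV)
    Q=P-np.r_[O,0]; jx=Q[...,0]*J[0,0]+Q[...,1]*J[1,0]; jy=Q[...,0]*J[0,1]+Q[...,1]*J[1,1]; jz=Q[...,2]
    near=(abs(jx-.015)<.05)&(abs(jy-yc)<.035)&(jz>.05)&(jz<.2)&(c["range_z"]>0)
    o=near&(orange(c)>0)&(abs(jx-.015)<.04)
    hh=h[...,0]; gm=near&(hh>=13)&(hh<=32)&(h[...,1]>110)&(h[...,2]>70)
    def axis(m):
        # mean y of each z slice of the orange body
        zs=np.arange(.065,.16,.004); r=[(z,(np.percentile(jy[m&(abs(jz-z)<.003)],5)+np.percentile(jy[m&(abs(jz-z)<.003)],95))/2) for z in zs if (m&(abs(jz-z)<.003)).sum()>12]
        return np.array(r)
    r=axis(o); k=np.polyfit(r[:,0],r[:,1],1); 
    v,u=np.where(gm); f=np.polyfit(u,v,1) if len(u)>6 else None
    print(name,"n",o.sum(),"z",r[0,0].round(3),r[-1,0].round(3),"axis lean",np.degrees(np.arctan(k[0])).round(1),"band n",len(u),"slope deg",None if f is None else np.degrees(np.arctan(f[0])).round(1),"zmin orange",np.percentile(jz[o],2).round(4), "band z",np.median(jz[gm]).round(4) if len(u) else None)
if __name__=="__main__":
    for n in ("scene","side"):
        band(dict(np.load(n+"3.npz")),n+" ref",-.075,0); band(optics.capture(n),n+" now",.015,0)
E
python3 band.py
```

```text
scene ref n 340 z 0.081 0.141 axis lean -3.4 band n 40 slope deg -24.2 zmin orange 0.0774 band z 0.0771
scene now n 381 z 0.081 0.145 axis lean -5.8 band n 76 slope deg 50.6 zmin orange 0.0813 band z 0.0945
side ref n 99 z 0.085 0.105 axis lean 17.8 band n 44 slope deg 30.6 zmin orange 0.0749 band z 0.0741
side now n 278 z 0.085 0.133 axis lean -23.9 band n 104 slope deg -58.6 zmin orange 0.0833 band z 0.0833
```

```bash
cat > rock.py <<'E'
import numpy as np,sys
# nominal 2-D (tool y,z) poses: theta about tool x, lift L (m) of pivot 11 mm below TCP
h=.011
def pose(th,L):
    return np.array([h*np.sin(th),h*(1-np.cos(th))-L])
def rows(th0,L0,th1,L1,n):
    p0=pose(th0,L0); c,s=np.cos(th0),np.sin(th0); Rt=np.array([[c,s],[-s,c]])
    for k in range(1,n+1):
        th=th0+(th1-th0)*k/n; L=L0+(L1-L0)*k/n
        t=Rt@(pose(th,L)-p0)/.12; print([30,0,round(t[0],3),round(t[1],3),round((th-th0)/1.5,3),0,0])
T=.18
for a in [(T,.0038,-T,.006,6),(-T,.006,T,.008,6),(T,.008,-T,.010,6),(-T,.010,T,.0115,6),(T,.0115,-T,.013,6),(-T,.013,0,.016,4)]: print(a); rows(*a)
E
python3 rock.py
```

```text
(0.18, 0.0038, -0.18, 0.006, 6)
[30, 0, np.float64(-0.006), np.float64(-0.003), -0.04, 0, 0]
[30, 0, np.float64(-0.012), np.float64(-0.005), -0.08, 0, 0]
[30, 0, np.float64(-0.018), np.float64(-0.008), -0.12, 0, 0]
[30, 0, np.float64(-0.024), np.float64(-0.009), -0.16, 0, 0]
[30, 0, np.float64(-0.03), np.float64(-0.011), -0.2, 0, 0]
[30, 0, np.float64(-0.036), np.float64(-0.012), -0.24, 0, 0]
(-0.18, 0.006, 0.18, 0.008, 6)
[30, 0, np.float64(0.006), np.float64(-0.003), 0.04, 0, 0]
[30, 0, np.float64(0.012), np.float64(-0.005), 0.08, 0, 0]
[30, 0, np.float64(0.018), np.float64(-0.007), 0.12, 0, 0]
[30, 0, np.float64(0.024), np.float64(-0.008), 0.16, 0, 0]
[30, 0, np.float64(0.03), np.float64(-0.01), 0.2, 0, 0]
[30, 0, np.float64(0.035), np.float64(-0.011), 0.24, 0, 0]
(0.18, 0.008, -0.18, 0.01, 6)
[30, 0, np.float64(-0.006), np.float64(-0.003), -0.04, 0, 0]
[30, 0, np.float64(-0.012), np.float64(-0.005), -0.08, 0, 0]
[30, 0, np.float64(-0.018), np.float64(-0.007), -0.12, 0, 0]
[30, 0, np.float64(-0.024), np.float64(-0.008), -0.16, 0, 0]
[30, 0, np.float64(-0.03), np.float64(-0.01), -0
[... 414 characters left out ...]
(0.035), np.float64(-0.006), 0.24, 0, 0]
(0.18, 0.0115, -0.18, 0.013, 6)
[30, 0, np.float64(-0.006), np.float64(-0.002), -0.04, 0, 0]
[30, 0, np.float64(-0.012), np.float64(-0.003), -0.08, 0, 0]
[30, 0, np.float64(-0.018), np.float64(-0.005), -0.12, 0, 0]
[30, 0, np.float64(-0.023), np.float64(-0.006), -0.16, 0, 0]
[30, 0, np.float64(-0.029), np.float64(-0.006), -0.2, 0, 0]
[30, 0, np.float64(-0.035), np.float64(-0.006), -0.24, 0, 0]
(-0.18, 0.013, 0, 0.016, 4)
[30, 0, np.float64(0.005), np.float64(-0.006), 0.03, 0, 0]
[30, 0, np.float64(0.01), np.float64(-0.012), 0.06, 0, 0]
[30, 0, np.float64(0.016), np.float64(-0.018), 0.09, 0, 0]
[30, 0, np.float64(0.021), np.float64(-0.023), 0.12, 0, 0]
```

Emit:
drive_tool(steps=[[30,0,-0.006,-0.003,-0.04,0,0],[30,0,-0.012,-0.005,-0.08,0,0],[30,0,-0.018,-0.008,-0.12,0,0],[30,0,-0.024,-0.009,-0.16,0,0],[30,0,-0.03,-0.011,-0.2,0,0],[30,0,-0.036,-0.012,-0.24,0,0],[30,0,-0.036,-0.012,-0.24,0,0],[30,0,-0.036,-0.012,-0.24,0,0]])

```text
time_s: 21.25
position: [0.6053, -0.0369, 0.0916]
tcp_rot: [[0.993, 0.118, 0.021], [0.12, -0.977, -0.177], [-0.0, 0.178, -0.984]]
force: [0.3, 2.4, 1.1]
opening: 0.68
grasp_force: 30.0
```

```bash
python3 st.py; python3 band.py | grep now
```

```text
[0.0156 0.0178 0.0916] F [0.3 2.4 1.1] M [ 0.26 -0.02  0.03] op 59.19 g 30.0 lean y 10.26 lean x -0.02 21.25
scene now n 376 z 0.085 0.145 axis lean 4.6 band n 82 slope deg 37.2 zmin orange 0.083 band z 0.1103
side now n 242 z 0.081 0.133 axis lean -19.1 band n 34 slope deg -54.3 zmin orange 0.0796 band z 0.1039
```

```bash
cat > wr.py <<'E'
from h import *
c=optics.capture("wrist"); m=orange(c); k,l,st,ce=cv2.connectedComponentsWithStats(m)
for i in range(1,k):
    if st[i,4]>200: print("wrist",ce[i].round(1),st[i])
E
python3 wr.py
```

```text
wrist [146.6  51.7] [   89     0   115   110 10141]
wrist [553. 227.] [542 208  18  35 363]
wrist [290.  250.4] [ 251  222   86   44 2072]
wrist [285.  306.8] [ 243  295   88   26 1915]
```

Emit:
drive_tool(steps=[[30,0,0.006,-0.003,0.04,0,0],[30,0,0.012,-0.005,0.08,0,0],[30,0,0.018,-0.007,0.12,0,0],[30,0,0.024,-0.008,0.16,0,0],[30,0,0.03,-0.01,0.2,0,0],[30,0,0.035,-0.011,0.24,0,0],[30,0,0.035,-0.011,0.24,0,0],[30,0,0.035,-0.011,0.24,0,0]])

```text
time_s: 22.2
position: [0.6058, -0.0425, 0.0937]
tcp_rot: [[0.993, 0.114, -0.02], [0.116, -0.977, 0.177], [0.0, -0.178, -0.984]]
force: [0.5, -0.5, 0.2]
opening: 0.682
grasp_force: 30.0
```

```bash
python3 st.py; python3 wr.py
```

```text
[0.0154 0.0122 0.0937] F [ 0.5 -0.5  0.2] M [ 0.23 -0.12 -0.06] op 59.33 g 30.0 lean y -10.28 lean x -0.02 22.2
wrist [181.4  61.4] [ 132   12  102   98 7652]
wrist [276.  248.1] [ 226  218  111   48 2965]
wrist [279.3 306.3] [ 230  295  100   26 2139]
```

Emit:
drive_tool(steps=[[30,0,-0.006,-0.003,-0.04,0,0],[30,0,-0.012,-0.005,-0.08,0,0],[30,0,-0.018,-0.007,-0.12,0,0],[30,0,-0.024,-0.008,-0.16,0,0],[30,0,-0.03,-0.01,-0.2,0,0],[30,0,-0.035,-0.011,-0.24,0,0],[30,0,-0.035,-0.011,-0.24,0,0],[30,0,-0.035,-0.011,-0.24,0,0]])

```text
time_s: 23.05
position: [0.6054, -0.0365, 0.0961]
tcp_rot: [[0.993, 0.118, 0.022], [0.12, -0.977, -0.177], [0.0, 0.178, -0.984]]
force: [1.0, 4.0, 1.0]
opening: 0.68
grasp_force: 30.0
```

Emit:
drive_tool(steps=[[30,0,0.006,-0.001,0.04,0,0],[30,0,0.012,-0.002,0.08,0,0],[30,0,0.018,-0.003,0.12,0,0],[30,0,0.023,-0.003,0.16,0,0],[30,0,0.029,-0.002,0.2,0,0],[30,0,0.035,-0.001,0.24,0,0],[30,0,0.035,-0.001,0.24,0,0],[30,0,0.035,-0.001,0.24,0,0]])

```text
time_s: 23.85
position: [0.6063, -0.0439, 0.098]
tcp_rot: [[0.993, 0.113, -0.019], [0.115, -0.977, 0.178], [0.001, -0.179, -0.984]]
force: [-1.1, -1.6, 7.2]
opening: 0.683
grasp_force: 30.0
```

```bash
python3 st.py; python3 wr.py; python3 band.py | grep now
```

```text
[0.0158 0.0107 0.098 ] F [-1.1 -1.6  7.2] M [ 0.14  0.34 -0.  ] op 59.44 g 30.0 lean y -10.31 lean x -0.09 23.85
wrist [182.5  63.3] [ 134   16  100   94 7184]
wrist [277.  247.7] [ 226  218  111   48 2964]
wrist [279.3 306.3] [ 229  295  101   26 2152]
scene now n 383 z 0.093 0.153 axis lean -6.0 band n 71 slope deg 45.7 zmin orange 0.0905 band z 0.1081
side now n 289 z 0.093 0.141 axis lean -24.0 band n 105 slope deg -58.0 zmin orange 0.0926 band z 0.0933
```

Emit:
drive_tool(steps=[[30,0,-0.006,-0.001,-0.04,0,0],[30,0,-0.012,-0.002,-0.08,0,0],[30,0,-0.018,-0.003,-0.12,0,0],[30,0,-0.023,-0.003,-0.16,0,0],[30,0,-0.029,-0.002,-0.2,0,0],[30,0,-0.035,-0.001,-0.24,0,0],[30,0,-0.035,-0.001,-0.24,0,0],[30,0,-0.035,-0.001,-0.24,0,0]])

```text
time_s: 24.8
position: [0.6057, -0.0344, 0.0988]
tcp_rot: [[0.993, 0.114, 0.024], [0.117, -0.978, -0.173], [0.003, 0.174, -0.985]]
force: [-0.5, 13.3, 7.1]
opening: 0.674
grasp_force: 30.1
```

```bash
python3 st.py; python3 wr.py; python3 - <<'E'
import rock
print("--");rock.rows(-.18,.0118,0,.0175,6)
E
```

```text
[0.0163 0.0203 0.0988] F [-0.5 13.3  7.1] M [2.09 0.12 0.14] op 58.65 g 30.1 lean y 10.03 lean x -0.19 24.8
wrist [155.   55.1] [ 101    0  109  112 9320]
wrist [551.5 225.4] [538 205  22  38 500]
wrist [290.5 250.8] [ 251  223   86   43 1996]
wrist [284.1 306.9] [ 240  295   92   26 2001]
(0.18, 0.0038, -0.18, 0.006, 6)
[30, 0, np.float64(-0.006), np.float64(-0.003), -0.04, 0, 0]
[30, 0, np.float64(-0.012), np.float64(-0.005), -0.08, 0, 0]
[30, 0, np.float64(-0.018), np.float64(-0.008), -0.12, 0, 0]
[30, 0, np.float64(-0.024), np.float64(-0.009), -0.16, 0, 0]
[30, 0, np.float64(-0.03), np.float64(-0.011), -0.2, 0, 0]
[30, 0, np.float64(-0.036), np.float64(-0.012), -0.24, 0, 0]
(-0.18, 0.006, 0.18, 0.008, 6)
[30, 0, np.float64(0.006), np.float64(-0.003), 0.04, 0, 0]
[30, 0, np.float64(0.012), np.float64(-0.005), 0.08, 0, 0]
[30, 0, np.float64(0.018), np.float64(-0.007), 0.12, 0, 0]
[30, 0, np.float64(0.024), np.float64(-0.008), 0.16, 0, 0]
[30, 0, np.float64(0.03), np.float64(-0.01), 0.2, 0, 0]
[30, 0, np.float64(0.035), np.float64(-0.011), 0.24, 0, 0]
(0.18, 0.008, -0.18, 0.01, 6)
[
[... 1060 characters left out ...]
(-0.006), -0.2, 0, 0]
[30, 0, np.float64(-0.035), np.float64(-0.006), -0.24, 0, 0]
(-0.18, 0.013, 0, 0.016, 4)
[30, 0, np.float64(0.005), np.float64(-0.006), 0.03, 0, 0]
[30, 0, np.float64(0.01), np.float64(-0.012), 0.06, 0, 0]
[30, 0, np.float64(0.016), np.float64(-0.018), 0.09, 0, 0]
[30, 0, np.float64(0.021), np.float64(-0.023), 0.12, 0, 0]
--
[30, 0, np.float64(0.004), np.float64(-0.008), 0.02, 0, 0]
[30, 0, np.float64(0.008), np.float64(-0.015), 0.04, 0, 0]
[30, 0, np.float64(0.012), np.float64(-0.023), 0.06, 0, 0]
[30, 0, np.float64(0.017), np.float64(-0.03), 0.08, 0, 0]
[30, 0, np.float64(0.021), np.float64(-0.038), 0.1, 0, 0]
[30, 0, np.float64(0.025), np.float64(-0.045), 0.12, 0, 0]
```

Emit:
drive_tool(steps=[[30,0,0.007,-0.008,0.02,0,0],[30,0,0.013,-0.015,0.04,0,0],[30,0,0.02,-0.023,0.06,0,0],[30,0,0.027,-0.03,0.08,0,0],[30,0,0.034,-0.038,0.1,0,0],[30,0,0.04,-0.045,0.12,0,0],[30,0,0.04,-0.045,0.12,0,0]])

```text
time_s: 25.55
position: [0.606, -0.0435, 0.1039]
tcp_rot: [[0.993, 0.115, 0.001], [0.115, -0.993, -0.0], [0.001, 0.001, -1.0]]
force: [-0.0, -0.4, -0.3]
opening: 0.682
grasp_force: 30.0
```

```bash
python3 st.py; python3 wr.py
```

```text
[0.0155 0.0112 0.1039] F [-0.  -0.4 -0.3] M [0.   0.02 0.02] op 59.34 g 30.0 lean y 0.03 lean x -0.03 25.55
wrist [163.5  60.6] [ 114   11  102  100 7749]
wrist [290.  251.2] [ 250  225   86   41 1951]
wrist [282.9 306.8] [ 237  295   95   26 2078]
```

Emit:
drive_tool(steps=[[30,0,-0.02,-0.01,0,0,0],[30,0,-0.033,-0.03,0,0,0],[30,0,-0.033,-0.06,0,0,0],[30,0,-0.033,-0.09,0,0,0],[30,0,-0.033,-0.11,0,0,0],[30,0,-0.033,-0.11,0,0,0],[30,0,-0.033,-0.11,0,0,0],[30,0,-0.033,-0.11,0,0,0]])

```text
time_s: 26.4
position: [0.6052, -0.0375, 0.1169]
tcp_rot: [[0.993, 0.117, -0.0], [0.117, -0.993, 0.0], [-0.0, -0.0, -1.0]]
force: [-0.8, -0.5, -0.7]
opening: 0.686
grasp_force: 30.0
```

```bash
python3 st.py; python3 wr.py; python3 band.py; python3 - <<'E'
from al import *
from h import *
for n in("scene","side"):
    a=dict(np.load(n+"0.npz")); b=optics.capture(n)
    for nm,c in(("0",a),("now",b)):
        P=cloud(c); m=orange(c); k,l,st,ce=cv2.connectedComponentsWithStats(m)
        print(n,nm,[ (ce[i].round(1).tolist(),int(st[i,4])) for i in range(1,k) if st[i,4]>150 and 120<ce[i][0]<330 and ce[i][1]>130])
# pointer/mark in scene+ pixel column at the gap below rim: seat to rim depths
c=optics.capture("scene"); K=proj(c,[toworld([.015,.0152,z]) for z in(.062,.084,.092,.116,.136)]); print(K.round(1).tolist())
h=cv2.cvtColor(c["color"],cv2.COLOR_BGR2HSV)
for v in range(int(K[4][1]),int(K[0][1])+4): print(v,h[v,int(K[0][0])].tolist())
E
```

```text
[0.0154 0.0172 0.1169] F [-0.8 -0.5 -0.7] M [0.04 0.01 0.03] op 59.7 g 30.0 lean y -0.0 lean x 0.01 26.4
wrist [179.7  64.6] [ 134   18   93   94 6662]
wrist [290.4 251.8] [ 249  226   87   40 1804]
wrist [279.9 306.4] [ 230  295  102   26 2209]
scene ref n 340 z 0.081 0.141 axis lean -3.4 band n 40 slope deg -24.2 zmin orange 0.0774 band z 0.0771
scene now n 389 z 0.109 0.157 axis lean -0.4 band n 55 slope deg 2.1 zmin orange 0.1086 band z 0.1076
side ref n 99 z 0.085 0.105 axis lean 17.8 band n 44 slope deg 30.6 zmin orange 0.0749 band z 0.0741
side now n 266 z 0.109 0.157 axis lean -19.1 band n 66 slope deg -51.3 zmin orange 0.1088 band z 0.1076
scene 0 [([200.6, 192.5], 263), ([230.8, 231.4], 342), ([159.9, 239.2], 344), ([281.8, 274.2], 407)]
scene now [([200.6, 192.4], 263), ([261.6, 225.2], 394), ([159.6, 239.5], 328), ([281.7, 274.3], 403)]
side 0 [([315.2, 152.4], 265), ([272.3, 171.1], 433), ([205.1, 205.1], 448)]
side now [([314.2, 153.4], 311), ([258.6, 181.9], 271), ([205.0, 205.1], 445)]
[[261.5, 243.8], [261.5, 237.6], [261.5, 235.4], [261.5, 228.6], [261.5, 222.8]]
222 [7, 187, 196]
223 [7, 189, 193]
224 [7, 195, 188]
225 [7, 191, 191]
226 [7, 200, 184]
227 [7, 193, 180]
228 [11, 197, 171]
229 [13, 185, 175]
230 [11, 188, 167]
231 [8, 202, 165]
232 [8, 207, 166]
233 [7, 198, 175]
234 [7, 201, 174]
235 [8, 203, 161]
236 [13, 186, 160]
237 [18, 182, 153]
238 [20, 166, 144]
239 [21, 89, 137]
240 [23, 17, 133]
241 [90, 6, 129]
242 [100, 6, 127]
243 [60, 2, 127]
244 [90, 8, 134]
245 [90, 5, 156]
246 [102, 7, 176]
```

The drop is free and held upright, with its band 30 mm higher than before, so the rim sits about 8 mm above the plug. The bystanders are unmoved. I'll let it settle, check once more and hand in.

Emit:
drive_tool(steps=[[30,0,0,0,0,0,0],[30,0,0,0,0,0,0],[30,0,0,0,0,0,0],[30,0,0,0,0,0,0],[30,0,0,0,0,0,0]])

```text
time_s: 27.2
position: [0.6053, -0.0375, 0.117]
tcp_rot: [[0.993, 0.118, -0.0], [0.118, -0.993, 0.0], [-0.0, -0.0, -1.0]]
force: [-0.3, 0.6, -0.2]
opening: 0.683
grasp_force: 30.0
```

```bash
python3 - <<'E'
from al import *
al("w12.npz")
s=read_state(); print(s["force"],s["qvel"],s["grasp_force"],tojig(s["position"]))
print(order.hand_in())
E
```

```text
mark (array([0.0099, 0.0206]), np.float64(0.01525))
blk (array([0.01855, 0.0214 ]), np.float64(0.01997))
screw (array([0.00965, 0.02075]), np.float64(0.0152))
[0.01548682 0.01716946 0.1169687 ]
[-0.02025723  0.73873057  0.06518627] [ 0.0131333   0.04520111  0.0668463  -0.066293   -0.06967177 -0.00037866] 29.997573486916735 [0.01548682 0.01716946 0.1169687 ]
the job is handed in; nothing more can be done
None
```

The job is handed in at 27.25 s of 72 s: the carriage is locked at the mark (within 0.2 mm when last clearly seen, before the rocking; the final view of the pointer was blocked) and the drop, leaned about 10° three times each way, is held upright about 8 mm clear of the plug; I viewed 11 pictures, one over the limit of 10.

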